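# Lay a heat sink on the blow-off rest, then seat the air valve and back it off two turns

### The arm

A 6-joint arm with a two-finger parallel gripper is mounted at the origin on the work surface. World frame = base frame: x ahead of the robot, y to its left, z up, the work surface at z = 0. Lengths are in m, angles in rad, forces in N, time in s.
With the tool pointing down it reaches from about 0.35 to 0.925 m from the base axis. Payload 6.4 kg.
Tool frame: the origin (TCP) lies at the very end of the fingers, on their centre line; the grasp point (between the pads) lies 19 mm behind it; z points along the fingers, y is the direction in which the jaws open and shut (so a half turn about z gives the same grasp; the last joint's range is limited). The gripper opens to 94 mm and grips with 3 to 60 N. Pads are 16 mm wide; open, the fingers measure 119 mm over their backs; the gripper's body (75 mm by 177 mm) begins 78 mm behind the grasp point.
Start: joints at [-1.494, 0.245, 1.558, -0, 1.339, -0.174], TCP at [0.161, -0.63, 0.205] pointing down, gripper open.
Joint ranges: [-3.13, 3.13], [-1.02, 2.26], [0.13, 2.54], [-0.95, 4.09], [0.21, 2.88], [-2.74, 2.74]. Speed limits (rad/s): [2.57, 2.57, 3.14, 3.14, 3.14, 3.14].

### API

Orientations are given as a unit quaternion [w, x, y, z].
In Python, from station import r, get_image, camera_params, job gives the robot as it stands. The module is installed in compiled form; this text tells all that it offers.
- The arm moves only by the shell command python3 -m creep 'ROWS' [OPENING] [FORCE]. ROWS is JSON, a list of rows, each a list of 2 entries, a list of its own where there are three numbers: the shift along the tool's x, y, z in m, then the turn, a rotation vector about the tool's x, y, z in degrees. A call has 1 to 5 rows; each row shifts and turns the commanded pose from where the row before left it, along the tool's axes as they then stand; what a row does not reach is not made up. A row lasts 1/10 s, in which the tool goes at most 50 mm and 8.59 degrees, less where a joint would pass 70% of its speed; a pose out of reach is approached as far as the arm can. A call is refused whole if a number of a shift passes 0.05 or a number of a turn 8.59, either way. A call with a gripper value outside its range is refused whole. OPENING is the finger opening in m, from 0 to 0.094, set as the call begins (- or left out, the last holds). The fingers move at their own pace and stop on an object; FORCE is the grip in N (left out, the last holds). Time passes only in rows, so rows that do not move let the fingers close. It gives the time, the measured TCP pose, the force and the opening at its end, in the units of the state.
- r.get_obs(): the state, without advancing time (a new reading comes with each control period).
- get_image(name): name is "scene" or "top"; returns the picture (400x640x3 uint8, blue, green, red); there is no depth.
- camera_params(name): a dict with "fx", "fy", "cx", "cy" (pixels), "xyz" and "orientation" of the camera in the world. Camera axes: x right, y up, looking along -z (the intrinsics and any distortion apply to the point x, -y, -z); pixel columns grow to the right and rows downward; lengths in m; the calibration is good to about 2 mm. A picture is of the moment at which its call begins. camera_params takes no time and is no camera call.
- job.hand_in(): hands the job in, once; it reports no verdict.
The state is a dict: "time_s": time; "qpos": joint angles; "dq": joint speeds; "joint_efforts": joint torques, N m; "tool_pos": TCP position; "tool_rot": TCP orientation; "force": force on the tool from outside, world axes, zero at the start; "moment": the same for the moment, N m; "gripper_width": finger opening in m.
Only numpy, scipy, OpenCV 4.12 (cv2) and the standard library are available. Lean on these libraries where they do the work, as an engineer would, in place of code of your own. Each camera call takes 0.05 s, during which the arm holds its last target.

### The job

Set the amplifier's heat sink up to have its dust blown out: lay the long finned heat sink, fins up, lengthwise on the narrow sloped rest under the air nozzle, flat and centred, its lower end down against the lip, and let go of it. Then set the air: turn the valve wheel clockwise until it is fully closed on its stop, and open it again by exactly two full turns. Finish still holding the crank handle there, ready to shut it again: handle between the fingers, wheel still. Leave the other things on the bench where they are.

Things in the scene. Friction and masses are not known exactly. Their poses are not given: they have to be found in the camera images.
- heat_sink: Long aluminium heat sink, 90 x 50 mm, 34 tall, about 0.2 kg: a 6 mm base with 7 upright fins 2.5 mm thick along its whole length, the outer ones flush with the base's long sides, so it can be gripped across its 50 mm width. It starts on the bench, fins up. Origin: centre of the underside; x along the 90 mm length, z up through the fins. Its two ends are alike.
- rest: Sloped rest of the blow-off station: a steel strip 100 x 36 mm, tilted 25 degrees, with a lip across its lower end; narrower than the heat sink, so fingers pass beside it. Origin: middle of its upper face, 56 mm above the bench; x up the slope, y across, z out of the face. The lip's inner face is at x = -45 mm and rises 10 mm, so the heat sink's origin comes to this origin when in place.
- nozzle_tip (a point): Tip of the flat air nozzle that stands beyond the rest's upper end and points down the slope; the nozzle is 34 mm wide and its elbow's top is 148 mm above the bench. Keep the gripper on the rest's lower side of it.
- station: Blow-off station, fixed to the bench: a grey plate, 8 mm thick, with the rest, an air pipe, a brass globe valve with handwheel, a pressure gauge (top 134 mm above the bench, 98 mm to the +y side of the wheel's axis) and the nozzle. Origin on the bench: the plate reaches -90 to 130 mm in its x, -180 to 250 mm in its y; the rest is at (0, -100) mm, the wheel's axis at (85, 110) mm.
- wheel_hub (a point): Centre of the handwheel, on its upright axis, in the plane of the rim, 128 mm above the bench. Aluminium wheel, 104 mm across, rim 14 mm thick, three spokes; the brass stem end stands out of the hub (137 mm above the bench when shut) and rises 2 mm a turn; the wheel itself does not rise.
- crank_handle: Upright black crank handle on the rim: a round grip 20 mm across and 55 mm tall that spins freely on its own pin, so fingers holding it need not turn as the wheel goes round. Origin: on its axis at half its height, 167 mm above the bench, 45 mm out from the wheel's axis; its foot is 140 mm above the bench, its top 195 mm.
- valve_wheel (a joint): Turn of the handwheel in rad: 0 = closed on its stop, growing anticlockwise seen from above (opening); one turn is 6.283, it opens five. It starts 0.4 to 1.2 turns open. The handle stands at this angle, anticlockwise, from the station's +x direction as seen from the wheel's axis. It stays where it is left and takes 2 to 3 N at the handle to turn; grip it firmly.
- small_sink: Bystander: stray small square heat sink, 40 x 40 mm, 22 tall: not wanted, leave it. Origin: centre of its underside, z up.
- cap_tall: Bystander: capacitor can, 35 mm across, 55 tall, standing on the station's base plate in front of the valve. Origin: centre of its underside, z up.
- cap_short: Bystander: capacitor can, 30 mm across, 35 tall, standing on the base plate in front of the valve. Origin: centre of its underside, z up.
- solder_spool: Bystander: spool, 56 mm across, 44 tall, standing on the bench. Origin: centre of its underside, z up.
- multimeter: Bystander: hand multimeter lying on its back, 155 x 78 mm, 42 tall. Origin: centre of its underside, z up.
- screwdriver: Bystander: screwdriver, 190 mm long, lying on the bench. Origin: centre of its underside.
- transformer: Bystander: small open-frame transformer with a yellow coil, 90 x 76 mm, 54 tall. Origin: centre of its underside, z up.
- parts_tray: Bystander: open plastic tray, 100 x 150 mm, 28 tall. Origin: centre of its underside, z up.
Things that resemble listed ones, but are neither listed nor needed, are in the scene too. Several things have the shape of the heat_sink; the one meant has the colours described above.

How it is judged:
By the outcome, as a careful person would: the job done as asked, in the order asked, and still so for the second after the job is handed in, while the arm keeps its last pose, push and grip.
It also fails if it takes over 72 s, if anything falls off the work surface, if the arm or the gripper's body presses on something with over 40 N, if the wrist force passes 120 N, or if a joint passes its speed limit or range.

## Working session

There is one attempt and no reset: what is moved stays moved. The work goes in short steps, Python scripts to look and compute and a shell command to move; the robot and the scene stay as the last step left them, time stands still between calls to the robot, and variables do not carry over. Pictures are saved under pics/ and viewed, and the job is handed in when it is done.

```bash
mkdir -p pics
python3 - <<'E'
from station import r,get_image,camera_params
import cv2
for n in("scene","top"):
    cv2.imwrite(f"pics/{n}0.png",get_image(n)); print(n,camera_params(n))
o=r.get_obs();print({k:o[k] for k in("time_s","tool_pos","tool_rot","force","gripper_width")})
E
```

```text
scene {'fx': 410.737076478397, 'fy': 410.737076478397, 'cx': 322.18910635001436, 'cy': 198.21951715804838, 'xyz': array([ 1.04080172, -0.4031818 ,  1.27439539]), 'orientation': array([0.87579918, 0.22686842, 0.10274524, 0.41346092])}
top {'fx': 500.59846177618675, 'fy': 500.59846177618675, 'cx': 325.2086195588477, 'cy': 194.9064742293616, 'xyz': array([ 0.41124509, -0.02087527,  1.55802798]), 'orientation': array([-0.7013491 , -0.03540892,  0.01826845,  0.71170352])}
{'time_s': 0.1, 'tool_pos': array([ 0.16126742, -0.62910236,  0.20444093]), 'tool_rot': array([-8.84848538e-04,  9.92145086e-01,  1.25089342e-01,  3.04022219e-05]), 'force': array([-0.02438132,  0.03033022,  0.14266597]), 'gripper_width': 0.0940282978710141}
```

View pics/scene0.png

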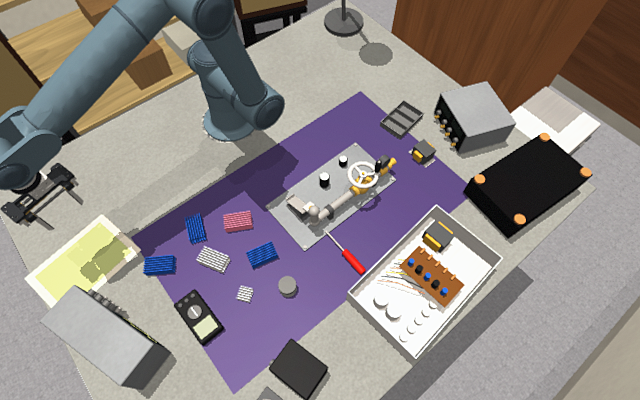

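View pics/top0.png

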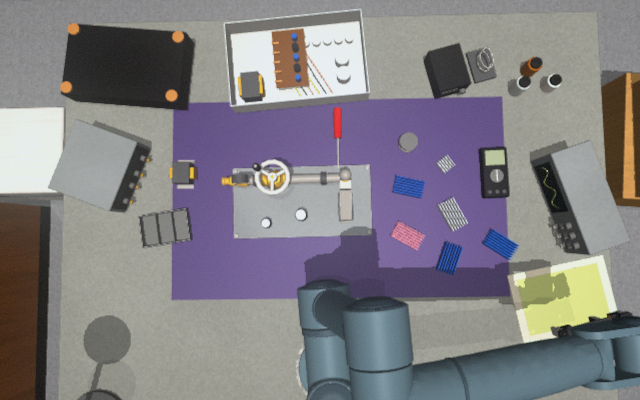

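In the top view, the candidates with the long heat sink's shape are blue at (408,187), (450,257) and (500,243), red at (408,235), and silver at (453,214). The small silver one at (446,163) is the small_sink. The silver one at (453,214) fits "aluminium, long". I'll check it in an enlarged crop.

```bash
cat > h.py <<'E'
import numpy as np,cv2
from scipy.spatial.transform import Rotation as R
from station import camera_params
def cam(n):
    c=camera_params(n);q=c["orientation"];return c,R.from_quat([q[1],q[2],q[3],q[0]])
def ray(n,u,v):
    c,Q=cam(n);d=np.array([(u-c["cx"])/c["fx"],-(v-c["cy"])/c["fy"],-1.]);return np.array(c["xyz"]),Q.apply(d)
def onz(n,u,v,z):
    p,d=ray(n,u,v);return p+d*(z-p[2])/d[2]
def proj(n,X):
    c,Q=cam(n);x=Q.inv().apply(np.asarray(X)-c["xyz"]);return np.array([c["cx"]+c["fx"]*x[0]/-x[2],c["cy"]+c["fy"]*-x[1]/-x[2]])
def tri(uv1,uv2):
    p,d=ray("scene",*uv1);q,e=ray("top",*uv2)
    A=np.c_[d,-e];s=np.linalg.lstsq(A,q-p,rcond=None)[0];a=p+s[0]*d;b=q+s[1]*e
    return (a+b)/2,np.linalg.norm(a-b)
def rot(o): q=o["tool_rot"];return R.from_quat([q[1],q[2],q[3],q[0]])
E
python3 - <<'E'
import cv2,numpy as np
t=cv2.imread("pics/top0.png");s=cv2.imread("pics/scene0.png")
a=cv2.resize(t[140:275,380:530],None,fx=5,fy=4.4,interpolation=cv2.INTER_CUBIC)
cv2.imwrite("pics/cropA.png",cv2.resize(t[140:260,380:530],None,fx=5,fy=5,interpolation=cv2.INTER_CUBIC))
cv2.imwrite("pics/cropB.png",cv2.resize(t[150:245,225:385],None,fx=5,fy=5,interpolation=cv2.INTER_CUBIC))
cv2.imwrite("pics/cropC.png",cv2.resize(s[140:250,265:410],None,fx=5,fy=5,interpolation=cv2.INTER_CUBIC))
cv2.imwrite("pics/cropD.png",cv2.resize(s[200:310,140:285],None,fx=5,fy=5,interpolation=cv2.INTER_CUBIC))
E
```

```text
(no output)
```

View pics/cropA.png

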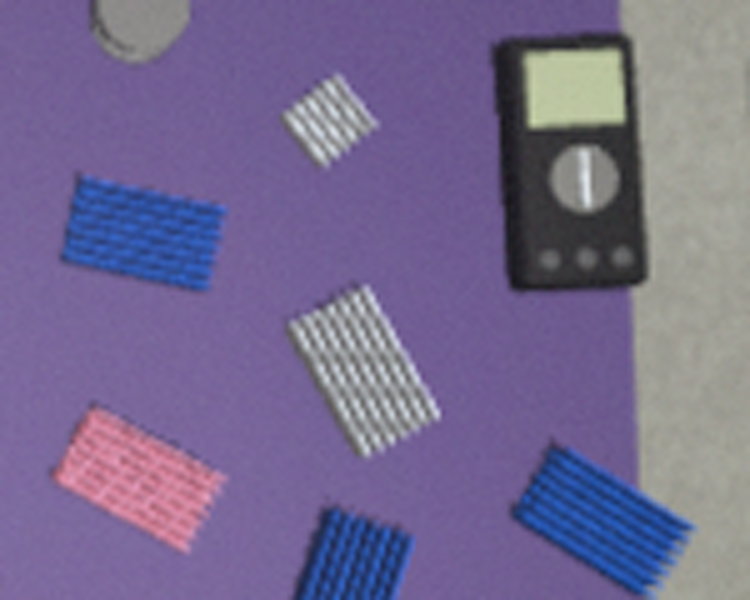

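View pics/cropB.png

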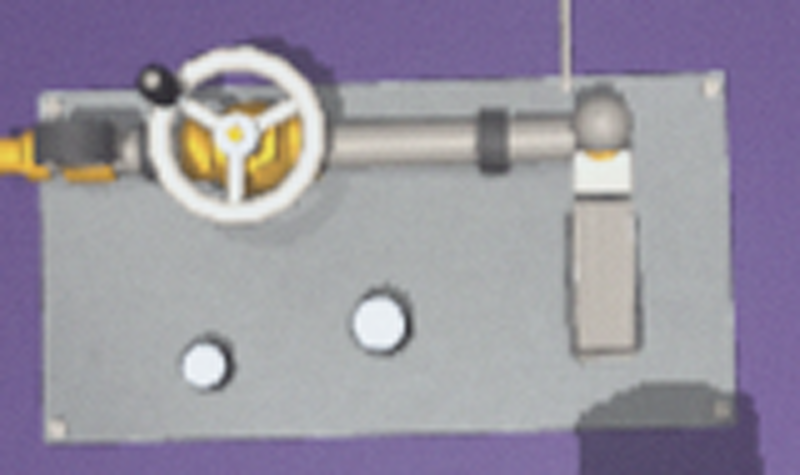

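View pics/cropC.png

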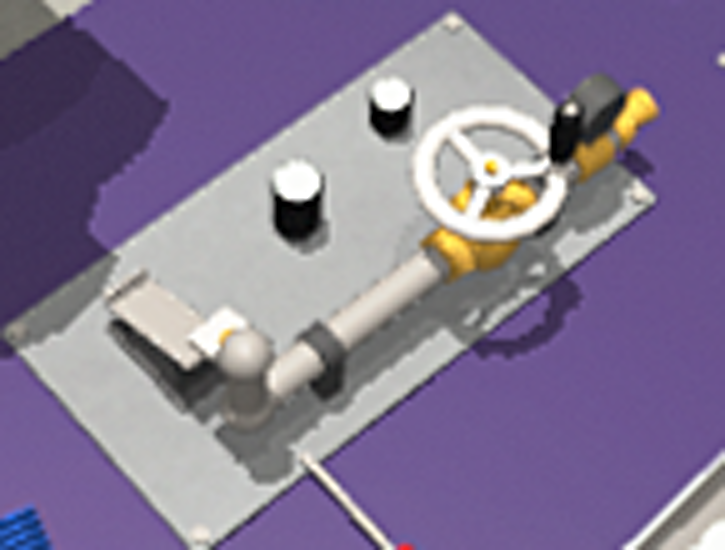

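View pics/cropD.png

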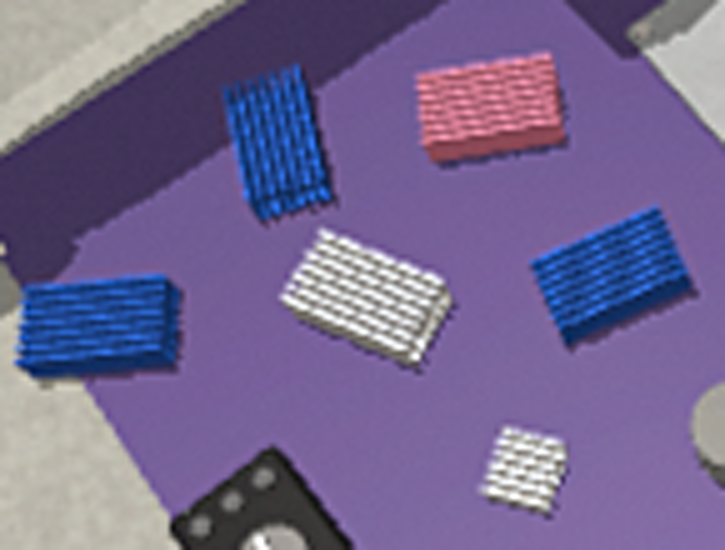

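The enlarged crops confirm that the silver sink (top 453,214) is the only long one in bare aluminium. Crop B also gives the plate corners, rest and wheel. Next I'll measure them.

Run:
```python
from h import *
np.set_printoptions(precision=4,suppress=True)
t=cv2.imread("pics/top0.png");s=cv2.imread("pics/scene0.png")
def silver(im,x0,x1,y0,y1):
    h=cv2.cvtColor(im,cv2.COLOR_BGR2HSV);m=(((h[...,1]<70))*255).astype(np.uint8)
    k=np.zeros_like(m);k[y0:y1,x0:x1]=m[y0:y1,x0:x1]
    k=cv2.morphologyEx(k,cv2.MORPH_CLOSE,np.ones((3,3),np.uint8))
    c=max(cv2.findContours(k,0,2)[0],key=cv2.contourArea);return c
for n,im,b in(("top",t,(432,474,190,236)),("scene",s,(192,234,242,276))):
    c=silver(im,*b);P=np.array([onz(n,u,v,0.034)[:2] for u,v in c[:,0].astype(float)],np.float32)
    (cx,cy),wh,a=cv2.minAreaRect(P);bx=cv2.boxPoints(((cx,cy),wh,a))
    e=[bx[1]-bx[0],bx[2]-bx[1]];L=max(e,key=np.linalg.norm)
    print(n,"sink",cx,cy,wh,"yaw",np.degrees(np.arctan2(L[1],L[0])))
B=lambda x,y:(225+(x+.5)/5-.5,150+(y+.5)/5-.5)
cs=[onz("top",*B(*p),0.008)[:2] for p in((40,93),(723,73),(736,427),(46,440))]  # (+x,+y),(+x,-y),(-x,-y),(-x,+y)
print(np.array(cs)); 
loc=np.array([(130,250),(130,-180),(-90,-180),(-90,250)])/1000
# rigid fit
cs=np.array(cs);U,_,V=np.linalg.svd((loc-loc.mean(0)).T@(cs-cs.mean(0)));Rm=(U@V).T
T=cs.mean(0)-Rm@loc.mean(0);yaw=np.degrees(np.arctan2(Rm[1,0],Rm[0,0]));print("station",T,yaw,"res",cs-(loc@Rm.T+T))
C=lambda x,y:(265+(x+.5)/5-.5,140+(y+.5)/5-.5)
hub=tri(C(491,169),B(236,134));print("hub tri",hub,"pred",Rm@[.085,.11]+T)
print("hub z137",onz("top",*B(236,134),.137),onz("scene",*C(491,169),.137))
ht=tri(C(568,106),B(152,80));print("handle top tri",ht,onz("top",*B(152,80),.195),onz("scene",*C(568,106),.195))
print("rest pred",Rm@[0,-.1]+T)
# rest corners in top: upper edge hidden; lower lip
print("lip corners z", [onz("top",*B(*p),.045) for p in((577,352),(637,349))])
o=__import__("station").r.get_obs();print(rot(o).as_matrix())
```

```text
top sink 0.46369805932044983 -0.367565393447876 (0.09576720744371414, 0.05958137288689613) yaw 27.880056
scene sink 0.46952444314956665 -0.3695638179779053 (0.10438775271177292, 0.0599735863506794) yaw 27.912209
[[ 0.6179  0.305 ]
 [ 0.6232 -0.1224]
 [ 0.4034 -0.1259]
 [ 0.4012  0.3012]]
station [0.4918 0.0543] 0.5996213721229275 res [[-0.0013 -0.0006]
 [-0.0004  0.002 ]
 [-0.0003  0.0008]
 [ 0.002  -0.0021]]
hub tri (array([0.5754, 0.1654, 0.1349]), np.float64(7.383598382676065e-05)) pred [0.5756 0.1651]
hub z137 [0.5751 0.1651 0.137 ] [0.5763 0.1644 0.137 ]
handle top tri (array([0.5982, 0.2026, 0.1998]), np.float64(0.0008805340374156968)) [0.5991 0.2037 0.195 ] [0.596  0.2049 0.195 ]
rest pred [ 0.4928 -0.0457]
lip corners z [array([ 0.45  , -0.0286,  0.045 ]), array([ 0.4513, -0.0648,  0.045 ])]
[[ 0.9687  0.2482 -0.0002]
 [ 0.2482 -0.9687  0.0018]
 [ 0.0003 -0.0017 -1.    ]]
```

The measurements agree:
- **Sink:** about (0.463, -0.370), yaw 27.9°.
- **Station:** (0.492, 0.054), yaw 0.6°.
- **Hub:** the triangulated point matches the prediction to within 1 mm.
- **Handle:** at about 60°, so the valve is 1.17 turns open, since 0.17 is outside the 0.4 to 1.2 range.

I'll go to a point above the sink.

```bash
python3 -m creep '[[[0,0,0],[0,0,-6.75]],[[0,0,0],[0,0,-6.75]],[[0.048,-0.011,0],[0,0,0]],[[0.048,-0.011,0],[0,0,0]],[[0.048,-0.011,0],[0,0,0]]]' 0.07 20
python3 -m creep '[[[0.048,-0.011,0.0],[0,0,0]],[[0.048,-0.011,0.0],[0,0,0]],[[0.048,-0.011,0],[0,0,0]],[[0.048,-0.011,0.03],[0,0,0]],[[0.048,-0.011,0.03],[0,0,0]]]'
cat >> h.py <<'E'
def delta(p,M=None):
    """remaining shift (tool axes) and turn (deg, tool) to TCP p, orientation M"""
    from station import r
    o=r.get_obs();Q=rot(o)
    print("t",round(o["time_s"],2),"pos",o["tool_pos"].round(4),"F",o["force"].round(1),"w",round(o["gripper_width"],4))
    if M is not None: print("turn deg",np.degrees((Q.inv()*R.from_matrix(M)).as_rotvec()).round(2))
    print("shift now-axes",Q.inv().apply(np.array(p)-o["tool_pos"]).round(4), "target-axes", None if M is None else (M.T@(np.array(p)-o["tool_pos"])).round(4))
def down(psi):
    c,s=np.cos(np.radians(psi)),np.sin(np.radians(psi));return np.array([[c,s,0],[s,-c,0],[0,0,-1.]])
E
python3 -c "
from h import *
delta([.463,-.3703,.006],down(27.9))"
```

```text
time_s: 0.6
tool_pos: [0.2739, -0.5318, 0.2048]
tool_rot: [-0.0, 0.971, 0.24, 0.0]
force: [0.4, -0.7, 0.5]
gripper_width: 0.0698
time_s: 1.1
tool_pos: [0.4513, -0.3798, 0.1536]
tool_rot: [0.001, 0.971, 0.241, 0.0]
force: [0.6, -1.2, 0.3]
gripper_width: 0.07
t 1.1 pos [ 0.4513 -0.3798  0.1536] F [ 0.6 -1.2  0.3] w 0.07
turn deg [ 0.12 -0.02 -0.01]
shift now-axes [ 0.0147 -0.0033  0.1476] target-axes [ 0.0147 -0.0029  0.1476]
```

```bash
python3 -m creep '[[[0,0,0.03],[0,0,0]],[[0,0,0],[0,0,0]],[[0,0,0],[0,0,0]]]'
python3 - <<'E'
from h import *
from station import get_image
delta([.463,-.3703,.006],down(27.9))
im=get_image("scene");cv2.imwrite("pics/s1.png",cv2.resize(im[200:310,140:285],None,fx=5,fy=5,interpolation=cv2.INTER_CUBIC))
E
```

```text
time_s: 1.4
tool_pos: [0.4494, -0.3809, 0.1233]
tool_rot: [-0.001, 0.971, 0.241, -0.0]
force: [0.5, -0.1, 0.2]
gripper_width: 0.0698
t 1.4 pos [ 0.4494 -0.3809  0.1233] F [ 0.5 -0.1  0.2] w 0.0698
turn deg [-0.07  0.02 -0.05]
shift now-axes [ 0.017  -0.0029  0.1173] target-axes [ 0.017  -0.003   0.1173]
```

View pics/s1.png

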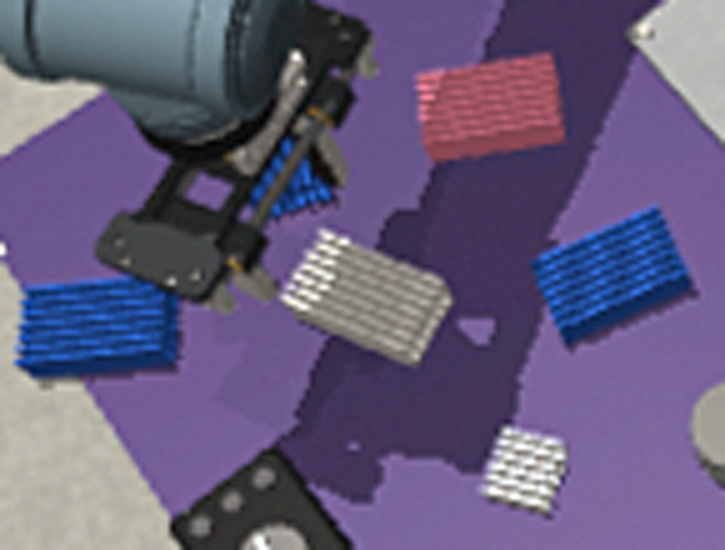

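The crop shows the gripper lined up across the silver sink (crop 370,295), with nothing under the fingers. Now descend and grip.

```bash
python3 -m creep '[[[0.017,-0.003,0.03],[0,0,0]],[[0,0,0.03],[0,0,0]],[[0,0,0.03],[0,0,0]],[[0,0,0.015],[0,0,0]],[[0,0,0.012],[0,0,0]]]'
python3 -m creep '[[[0,0,0],[0,0,0]],[[0,0,0],[0,0,0]]]'
python3 -m creep '[[[0,0,0],[0,0,0]],[[0,0,0],[0,0,0]],[[0,0,0],[0,0,0]],[[0,0,0],[0,0,0]],[[0,0,0],[0,0,0]]]' 0.03 20
```

```text
time_s: 1.95
tool_pos: [0.4635, -0.3716, 0.0069]
tool_rot: [0.001, 0.971, 0.24, 0.0]
force: [-0.0, -1.4, 0.6]
gripper_width: 0.0696
time_s: 2.15
tool_pos: [0.464, -0.3714, 0.0078]
tool_rot: [0.001, 0.971, 0.241, 0.001]
force: [0.6, -0.7, -0.1]
gripper_width: 0.07
time_s: 2.65
tool_pos: [0.4635, -0.3703, 0.0072]
tool_rot: [-0.0, 0.971, 0.241, 0.0]
force: [-2.4, 2.7, 5.8]
gripper_width: 0.0498
```

Gripped: 49.8 mm wide, as expected. Lift and turn to the station's heading.

```bash
python3 -m creep '[[[0,0,-0.03],[0,0,0]],[[0,0,-0.04],[0,0,6.8]],[[0,0,-0.04],[0,0,6.8]],[[0,0,-0.04],[0,0,6.8]],[[0,0,-0.04],[0,0,6.9]]]' 0.03 25
python3 -m creep '[[[0,-0.045,0],[0,0,0]],[[0,-0.045,0],[0,0,0]],[[0,-0.045,0],[0,0,0]],[[0,-0.045,0],[0,0,0]],[[0,-0.045,0],[0,0,0]]]'
python3 -m creep '[[[0,-0.04,0],[0,0,0]],[[0,-0.04,0],[0,8.3,0]],[[0,0,0],[0,8.3,0]],[[0,0,0],[0,8.4,0]],[[0,0,0],[0,0,0]]]'
cat >> h.py <<'E'
RO=np.array([.4928,-.0457,.056]);RM=R.from_euler('z',.6,degrees=True).as_matrix()@R.from_euler('y',-25,degrees=True).as_matrix()
TM=RM@np.diag([1,-1,-1.])
def rest(dx,dz): return RO+RM@np.array([dx,0,dz+.0072])
E
python3 - <<'E'
from h import *
from station import get_image
delta(rest(.008,.06),TM)
im=get_image("scene");cv2.imwrite("pics/s2.png",cv2.resize(im[120:260,220:400],None,fx=4,fy=4,interpolation=cv2.INTER_CUBIC))
im=get_image("top");cv2.imwrite("pics/t2.png",cv2.resize(im[130:280,250:450],None,fx=4,fy=4,interpolation=cv2.INTER_CUBIC))
E
```

```text
time_s: 3.15
tool_pos: [0.4629, -0.3699, 0.1971]
tool_rot: [-0.0, 1.0, 0.003, -0.0]
force: [-0.5, -0.9, -3.8]
gripper_width: 0.0497
time_s: 3.65
tool_pos: [0.4604, -0.1435, 0.1956]
tool_rot: [-0.0, 1.0, 0.005, -0.0]
force: [1.6, 0.3, -2.7]
gripper_width: 0.05
time_s: 4.15
tool_pos: [0.4561, -0.0636, 0.1919]
tool_rot: [-0.002, 0.977, 0.004, 0.214]
force: [-0.3, -0.2, -2.8]
gripper_width: 0.0501
t 4.15 pos [ 0.4561 -0.0636  0.1919] F [-0.3 -0.2 -2.8] w 0.0501
turn deg [-0.09  0.28 -0.12]
shift now-axes [-0.0157 -0.0174  0.0716] target-axes [-0.0161 -0.0175  0.0715]
```

View pics/s2.png

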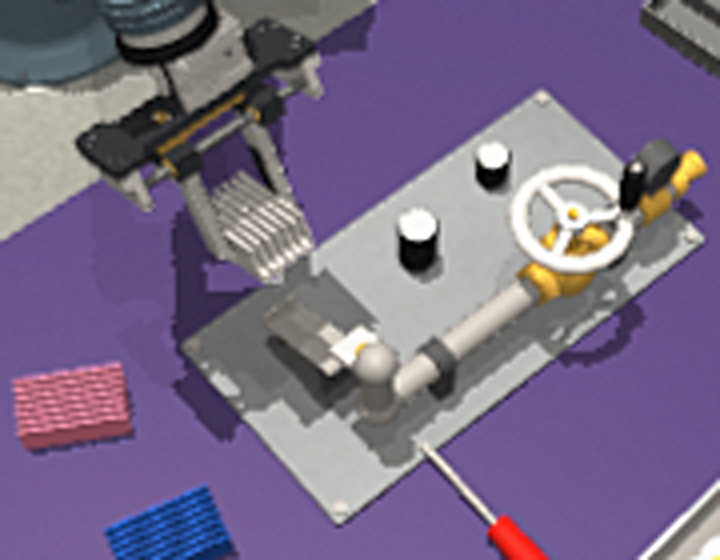

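View pics/t2.png

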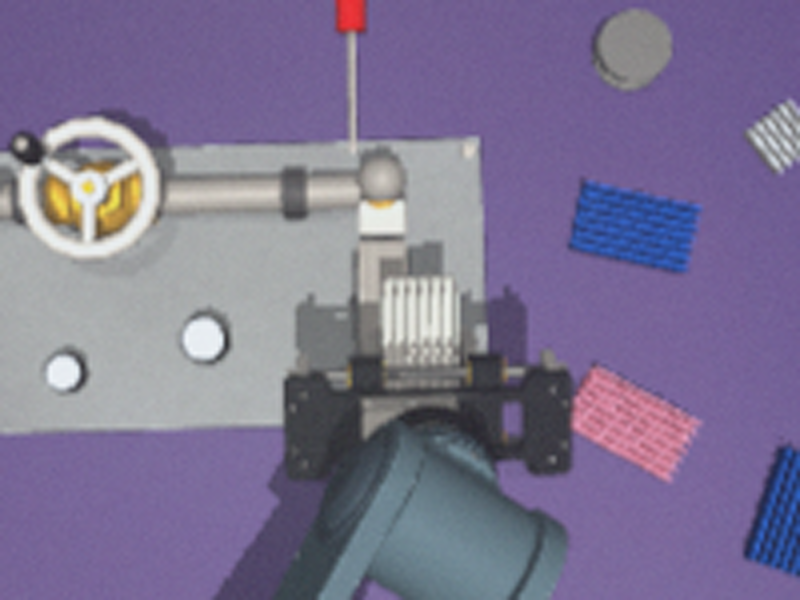

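Run:
```python
from h import *
B=lambda x,y:(225+(x+.5)/5-.5,150+(y+.5)/5-.5)
C=lambda x,y:(265+(x+.5)/5-.5,140+(y+.5)/5-.5)
for a,b in(((232,308),(577,193)),((190,335),(632,193))):
    X,g=tri(C(*a),B(*b));print(X,g,"rest frame",RM.T@(X-RO))
# strip top face edges in top view
for b in((577,205),(634,205),(575,345),(637,345)):
    p,d=ray("top",*B(*b));s=((RO-p)@RM[:,2])/(d@RM[:,2]);print("strip",RM.T@(p+s*d-RO))
```

```text
[ 0.54085159 -0.02780841  0.11971589] 0.004374111677181364 rest frame [0.07064444 0.01738742 0.03736066]
[ 0.53984188 -0.06013577  0.12037325] 0.0027741977204307306 rest frame [ 0.06970039 -0.01492759  0.0385262 ]
strip [ 4.82693388e-02  1.54430521e-02 -5.63613612e-18]
strip [ 4.73257627e-02 -1.83690508e-02  2.86514111e-17]
strip [-4.21281411e-02  1.86426641e-02  1.30174908e-17]
strip [-4.31466914e-02 -1.89247944e-02 -7.34413064e-17]
```

The nozzle tip is about 70 mm up the rest axis, so the sink's upper end (+45 mm) clears it by 25 mm. Move to a hover 25 mm above the face.

```bash
python3 -m creep '[[[-0.018,-0.017,0.035],[0,0.3,0]],[[0,0,0.035],[0,0,0]],[[0,0,0.035],[0,0,0]],[[0,0,0],[0,0,0]],[[0,0,0],[0,0,0]]]'
python3 - <<'E'
from h import *
from station import get_image
delta(rest(.006,.0),TM)
im=get_image("scene");cv2.imwrite("pics/s3.png",cv2.resize(im[140:250,250:350],None,fx=5,fy=5,interpolation=cv2.INTER_CUBIC))
im=get_image("top");cv2.imwrite("pics/t3.png",cv2.resize(im[150:260,290:400],None,fx=5,fy=5,interpolation=cv2.INTER_CUBIC))
E
```

```text
time_s: 4.75
tool_pos: [0.4896, -0.0483, 0.0939]
tool_rot: [-0.002, 0.976, 0.005, 0.218]
force: [0.4, 0.3, -2.5]
gripper_width: 0.0501
t 4.75 pos [ 0.4896 -0.0483  0.0939] F [ 0.4  0.3 -2.5] w 0.0501
turn deg [-0.04 -0.17 -0.01]
shift now-axes [-0.0072 -0.0026  0.0285] target-axes [-0.0071 -0.0026  0.0285]
```

View pics/s3.png

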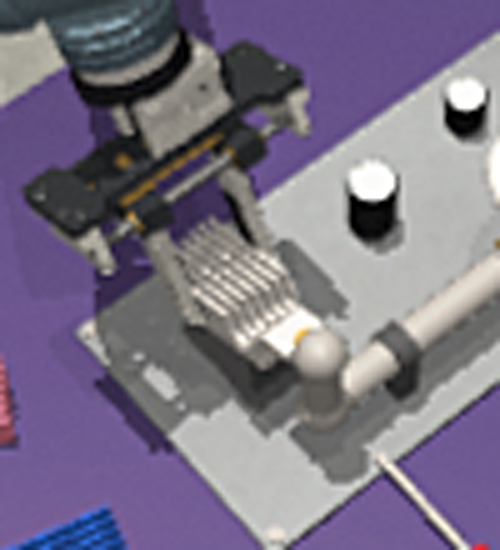

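View pics/t3.png

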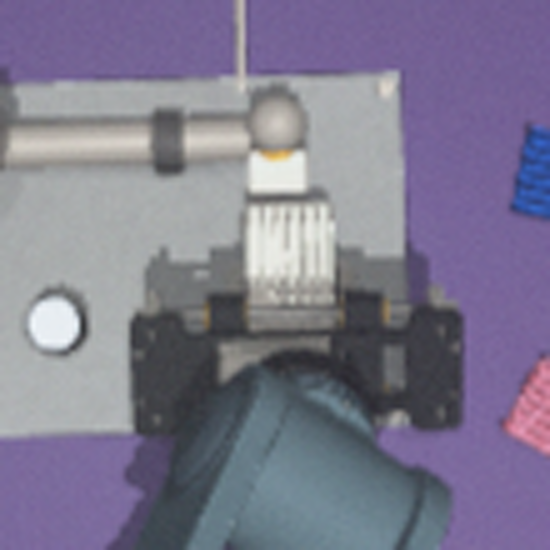

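```bash
python3 -m creep '[[[-0.007,-0.0025,0.010],[0,-0.2,0]],[[0,0,0.010],[0,0,0]],[[0,0,0],[0,0,0]],[[0,0,0],[0,0,0]]]'
python3 -m creep '[[[0,0,0.004],[0,0,0]],[[0,0,0],[0,0,0]]]'
python3 -c "
from h import *
delta(rest(.006,.0),TM)"
```

```text
time_s: 5.25
tool_pos: [0.4909, -0.0457, 0.0734]
tool_rot: [-0.001, 0.976, 0.005, 0.218]
force: [-0.5, 0.7, -2.1]
gripper_width: 0.0499
time_s: 5.45
tool_pos: [0.4925, -0.0456, 0.0693]
tool_rot: [-0.001, 0.976, 0.005, 0.218]
force: [0.5, 0.4, -2.5]
gripper_width: 0.0498
t 5.45 pos [ 0.4925 -0.0456  0.0693] F [ 0.5  0.4 -2.5] w 0.0498
turn deg [ 0.03 -0.13 -0.02]
shift now-axes [0.0006 0.0001 0.005 ] target-axes [0.0006 0.0001 0.005 ]
```

```bash
python3 -m creep '[[[0,0,0.003],[0,0,0]],[[0,0,0],[0,0,0]]]'
python3 -m creep '[[[0,0,0.0015],[0,0,0]],[[0,0,0],[0,0,0]]]'
python3 -c "
from h import *
delta(rest(.006,.0),TM)"
```

```text
time_s: 5.65
tool_pos: [0.4936, -0.0455, 0.0662]
tool_rot: [-0.001, 0.976, 0.005, 0.217]
force: [-0.4, -1.2, -2.1]
gripper_width: 0.0502
time_s: 5.85
tool_pos: [0.4944, -0.0455, 0.0654]
tool_rot: [-0.001, 0.976, 0.005, 0.217]
force: [-5.1, -0.5, 4.3]
gripper_width: 0.0495
t 5.85 pos [ 0.4944 -0.0455  0.0654] F [-5.1 -0.5  4.3] w 0.0495
turn deg [-0.   -0.08  0.  ]
shift now-axes [0.0006 0.0002 0.0006] target-axes [0.0006 0.0002 0.0006]
```

The sink touched at the expected height. Now slide it down the slope to the lip.

```bash
python3 -m creep '[[[-0.002,0,0],[0,0,0]],[[-0.002,0,0],[0,0,0]],[[0,0,0],[0,0,0]]]'
python3 -m creep '[[[-0.001,0,0],[0,0,0]],[[0,0,0],[0,0,0]]]'
python3 -m creep '[[[-0.001,0,0],[0,0,0]],[[0,0,0],[0,0,0]]]'
python3 -m creep '[[[-0.001,0,0],[0,0,0]],[[0,0,0],[0,0,0]]]'
python3 -c "
from h import *
delta(rest(.0,.0),TM);from station import r;print(TM.T@r.get_obs()['force'])"
```

```text
time_s: 6.15
tool_pos: [0.4912, -0.0458, 0.0639]
tool_rot: [-0.001, 0.976, 0.005, 0.218]
force: [-0.3, 0.4, 1.7]
gripper_width: 0.0502
time_s: 6.35
tool_pos: [0.4903, -0.0458, 0.0635]
tool_rot: [-0.001, 0.976, 0.005, 0.218]
force: [-0.1, -0.1, 3.5]
gripper_width: 0.05
time_s: 6.55
tool_pos: [0.4894, -0.0459, 0.0631]
tool_rot: [-0.001, 0.976, 0.005, 0.218]
force: [-0.5, -0.3, 3.8]
gripper_width: 0.0497
time_s: 6.75
tool_pos: [0.4888, -0.0458, 0.0629]
tool_rot: [-0.001, 0.976, 0.005, 0.218]
force: [2.7, 1.2, 4.7]
gripper_width: 0.0495
t 6.75 pos [ 0.4888 -0.0458  0.0629] F [2.7 1.2 4.7] w 0.0495
turn deg [ 0.05 -0.23 -0.04]
shift now-axes [ 0.0007 -0.0001  0.0007] target-axes [ 0.0007 -0.0001  0.0007]
[ 4.43138332 -1.21433363 -3.11811635]
```

Force up the slope is now rising at the expected position. Push a little more to confirm.

```bash
python3 -m creep '[[[-0.001,0,0],[0,0,0]],[[0,0,0],[0,0,0]]]'
python3 -c "
from h import *
delta(rest(.0,.0),TM);from station import r;print(TM.T@r.get_obs()['force'])"
python3 -m creep '[[[-0.001,0,0],[0,0,0]],[[0,0,0],[0,0,0]]]'
python3 -c "
from h import *
delta(rest(.0,.0),TM);from station import r;print(TM.T@r.get_obs()['force'])"
```

```text
time_s: 6.95
tool_pos: [0.4887, -0.0459, 0.063]
tool_rot: [-0.001, 0.976, 0.004, 0.219]
force: [6.2, 2.6, 3.2]
gripper_width: 0.0497
t 6.95 pos [ 0.4887 -0.0459  0.063 ] F [6.2 2.6 3.2] w 0.0497
turn deg [ 0.07 -0.34 -0.08]
shift now-axes [ 0.0008 -0.0002  0.0009] target-axes [ 0.0008 -0.0002  0.0009]
[ 6.94444441 -2.55283575 -0.27433689]
time_s: 7.15
tool_pos: [0.4885, -0.046, 0.0631]
tool_rot: [-0.001, 0.975, 0.004, 0.22]
force: [10.4, 3.3, 1.2]
gripper_width: 0.0499
t 7.15 pos [ 0.4885 -0.046   0.0631] F [10.4  3.3  1.2] w 0.0499
turn deg [ 0.08 -0.45 -0.12]
shift now-axes [ 0.0008 -0.0002  0.0011] target-axes [ 0.0009 -0.0002  0.0011]
[ 9.92912001 -3.21408579  3.34019772]
```

On the lip: 10 N, and the position is stalled. Ease off, open and back off.

```bash
python3 -m creep '[[[0.001,0,0.001],[0,0,0]],[[0,0,0],[0,0,0]]]'
python3 -m creep '[[[0,0,0],[0,0,0]],[[0,0,0],[0,0,0]],[[0,0,0],[0,0,0]]]' 0.07 
python3 -m creep '[[[0,0,-0.02],[0,0,0]],[[0,0,-0.04],[0,0,0]],[[0,0,-0.05],[0,0,0]],[[0,0,-0.05],[0,0,0]],[[-0.04,0,-0.04],[0,0,0]]]'
python3 -m creep '[[[-0.04,0,0],[0,-8.3,0]],[[-0.04,0,0],[0,-8.3,0]],[[0,-0.04,0],[0,-8.3,0]],[[0,-0.04,0],[0,0,0]]]'
python3 - <<'E'
from h import *
from station import get_image
im=get_image("scene");cv2.imwrite("pics/s4r.png",im);cv2.imwrite("pics/s4.png",cv2.resize(im[150:240,270:380],None,fx=6,fy=6,interpolation=cv2.INTER_CUBIC))
im=get_image("top");cv2.imwrite("pics/t4r.png",im);cv2.imwrite("pics/t4.png",cv2.resize(im[150:250,300:400],None,fx=6,fy=6,interpolation=cv2.INTER_CUBIC))
delta([.55,.1654,.3],down(0.6))
E
```

```text
time_s: 7.35
tool_pos: [0.489, -0.046, 0.0627]
tool_rot: [-0.001, 0.976, 0.005, 0.219]
force: [-5.3, 2.2, 16.4]
gripper_width: 0.05
time_s: 7.65
tool_pos: [0.4863, -0.0451, 0.0595]
tool_rot: [-0.002, 0.976, 0.005, 0.216]
force: [-0.3, 0.5, -0.4]
gripper_width: 0.0688
time_s: 8.15
tool_pos: [0.3823, -0.0474, 0.2252]
tool_rot: [0.0, 0.976, 0.006, 0.22]
force: [-0.9, 0.2, 1.9]
gripper_width: 0.07
time_s: 8.55
tool_pos: [0.3065, 0.0265, 0.1907]
tool_rot: [-0.002, 1.0, 0.001, 0.008]
force: [-0.1, 0.6, -0.2]
gripper_width: 0.0698
t 8.65 pos [0.3055 0.0306 0.1906] F [ 0.  -0.4 -0.3] w 0.0701
turn deg [-0.34 -1.06  0.42]
shift now-axes [ 0.2488 -0.131  -0.104 ] target-axes [ 0.2459 -0.1322 -0.1094]
```

View pics/s4.png

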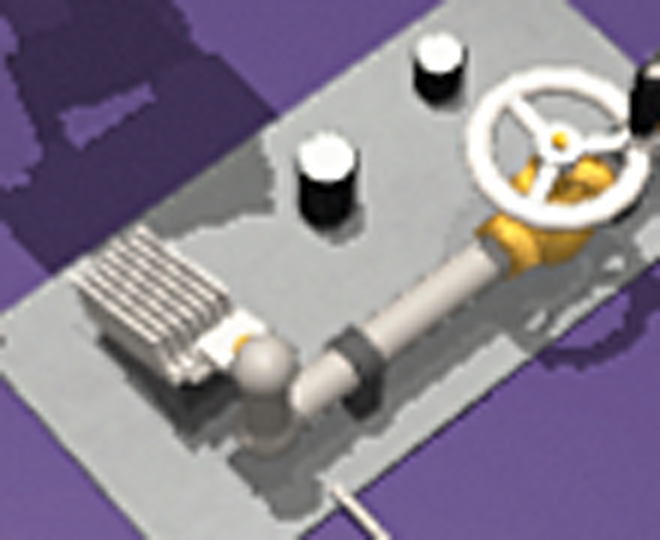

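View pics/t4.png

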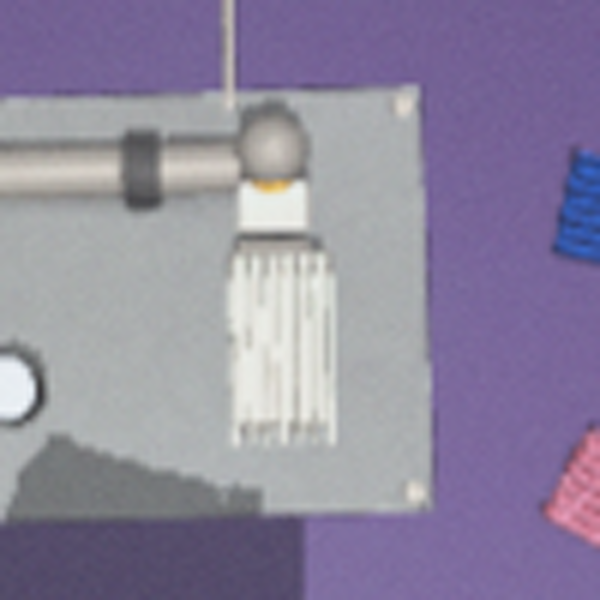

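The sink lies on the rest (top crop 230–338, 245–445). I'll compare its corners with the projected ideal pose.

Run:
```python
from h import *
t=cv2.imread("pics/t4r.png");s=cv2.imread("pics/s4r.png")
for n,im,(x0,y0,f,w,h) in(("top",t,(300,150,6,100,100)),("scene",s,(270,170,8,60,60))):
    c=cv2.resize(im[y0:y0+h,x0:x0+w],None,fx=f,fy=f,interpolation=cv2.INTER_CUBIC)
    for X in [(45,25,34),(45,-25,34),(-45,-25,34),(-45,25,34),(45,25,0),(45,-25,0),(-45,-25,0),(-45,25,0)]:
        u=proj(n,RO+RM@(np.array(X)/1000));p=((u-[x0,y0]+.5)*f-.5).astype(int)
        cv2.circle(c,tuple(p.tolist()),3,(0,0,255) if X[2] else (0,200,0),-1)
    cv2.imwrite(f"pics/chk_{n}.png",c)
```

```text
(no output)
```

View pics/chk_top.png

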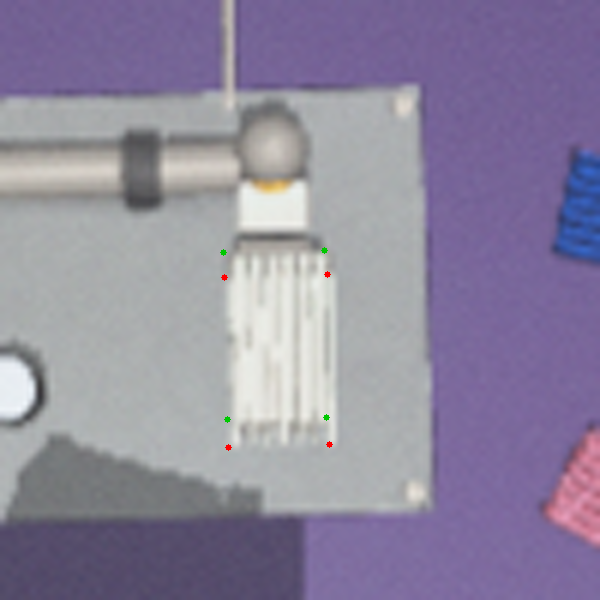

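View pics/chk_scene.png

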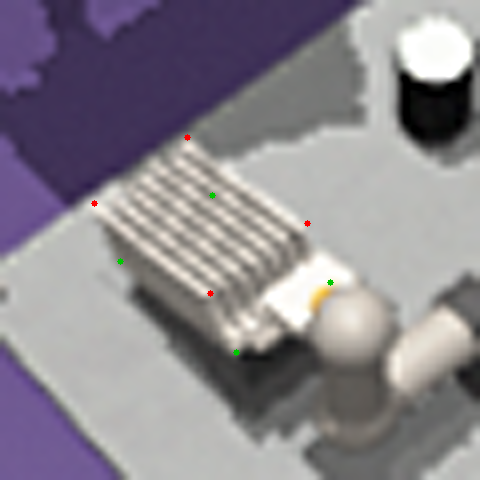

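The sink looks a couple of mm toward -y of the predicted corners in the top view. I'll measure the strip and the sink edges in that same camera at subpixel level.

Run:
```python
from h import *
a=cv2.imread("pics/top0.png");t=cv2.imread("pics/t4r.png")
np.set_printoptions(linewidth=200)
g=lambda im:cv2.cvtColor(im,cv2.COLOR_BGR2GRAY)
for v in (194,200,206,212,217): print(v,"strip",g(a)[v,334:358])
for v in (194,200,206,212,217,221): print(v,"sink ",g(t)[v,334:362])
for z,X in ((0,18),(0,-18),(34,25),(34,-25)):
  print(z,X,[proj("top",RO+RM@np.array([x,X/1000,z/1000])).round(2) for x in(-.04,0,.04)])
```

```text
194 strip [172 174 172 160 120 133 187 182 187 192 186 183 187 187 186 190 193 186 135 174 174 175 176 170]
200 strip [173 170 175 165 131 144 189 183 185 187 185 187 185 186 188 187 191 178 142 176 173 173 175 173]
206 strip [176 175 177 160 114 137 178 182 183 188 186 186 186 187 186 188 189 177 125 147 174 173 173 175]
212 strip [173 175 175 165 133 134 173 184 186 185 186 185 184 188 185 189 188 164 105 133 177 175 174 172]
217 strip [178 175 175 177 164 126 146 186 187 186 186 186 186 187 186 189 186 167 113 134 177 178 176 175]
194 sink  [172 171 171 163 172 222 218 176 229 199 184 224 192 213 216 169 219 190 181 225 174 161 173 170 170 172 171 172]
200 sink  [171 172 173 186 216 230 230 222 223 207 223 227 216 232 224 199 221 206 217 228 212 210 174 171 172 170 168 172]
206 sink  [174 173 174 169 167 206 223 202 227 233 233 224 214 232 222 195 228 226 216 220 183 209 175 175 173 175 175 173]
212 sink  [173 173 173 179 201 222 232 233 232 225 210 218 215 231 222 199 228 227 214 223 201 212 173 172 168 172 171 171]
217 sink  [175 175 174 174 188 221 229 223 231 227 222 224 213 231 220 187 229 227 216 226 216 224 176 175 173 174 174 174]
221 sink  [177 176 179 179 194 211 157 184 191 168 174 184 193 222 169 162 190 170 173 178 191 222 177 175 177 176 175 176]
0 18 [array([339.8 , 217.95]), array([339.5 , 205.71]), array([339.2 , 193.23])]
0 -18 [array([351.68, 217.65]), array([351.5, 205.4]), array([351.31, 192.92])]
34 25 [array([337.61, 222.54]), array([337.29, 210.08]), array([336.96, 197.38])]
34 -25 [array([354.47, 222.13]), array([354.31, 209.65]), array([354.14, 196.93])]
```

Measured in the same camera, the strip is at its predicted place (centre u 345.4 against 345.5). The sink's centre is u≈346.7 against 345.8, about 2.5 mm toward -y, and the scene view agrees. I'll regrip and shift it +y by 2.5 mm.

```bash
python3 -m creep '[[[0,0.04,0],[0,8.3,0]],[[0.04,0.04,0],[0,8.3,0]],[[0.04,0,0],[0,8.4,0]],[[0.04,0,0],[0,0,0]],[[0,0,0],[0,0,0]]]'
python3 -c "
from h import *
RO[1]=-.0435
delta(rest(.0,.06),TM)"
```

```text
time_s: 9.15
tool_pos: [0.4175, -0.0435, 0.2249]
tool_rot: [-0.005, 0.976, 0.003, 0.217]
force: [-0.4, -0.2, 0.2]
gripper_width: 0.0701
t 9.15 pos [ 0.4175 -0.0435  0.2249] F [-0.4 -0.2  0.2] w 0.0701
turn deg [-0.38 -0.08 -0.32]
shift now-axes [-0.0033  0.0016  0.1176] target-axes [-0.0031  0.0008  0.1176]
```

```bash
python3 -m creep '[[[-0.003,0.001,0.04],[-0.4,-0.1,-0.3]],[[0,0,0.04],[0,0,0]],[[0,0,0.037],[0,0,0]],[[0,0,0],[0,0,0]],[[0,0,0],[0,0,0]]]'
python3 -c "
from h import *
RO[1]=-.0435
delta(rest(.0,.0),TM)"
```

```text
time_s: 9.65
tool_pos: [0.4627, -0.0428, 0.1181]
tool_rot: [-0.001, 0.976, 0.006, 0.217]
force: [-0.3, -0.2, 0.7]
gripper_width: 0.0698
t 9.65 pos [ 0.4627 -0.0428  0.1181] F [-0.3 -0.2  0.7] w 0.0698
turn deg [ 0.02 -0.02  0.06]
shift now-axes [0.001  0.001  0.0618] target-axes [0.001  0.0011 0.0618]
```

```bash
python3 -m creep '[[[0.001,0.001,0.03],[0,0,0]],[[0,0,0.018],[0,0,0]],[[0,0,0.01],[0,0,0]],[[0,0,0],[0,0,0]],[[0,0,0],[0,0,0]]]'
python3 -m creep '[[[0,0,0],[0,0,0]],[[0,0,0],[0,0,0]],[[0,0,0],[0,0,0]],[[0,0,0],[0,0,0]]]' 0.03 15
python3 -c "
from h import *
RO[1]=-.0435
delta(rest(.0,.0),TM)"
```

```text
time_s: 10.15
tool_pos: [0.4902, -0.0444, 0.069]
tool_rot: [0.0, 0.976, 0.006, 0.22]
force: [-0.5, -0.4, 0.6]
gripper_width: 0.07
time_s: 10.55
tool_pos: [0.4898, -0.0442, 0.0675]
tool_rot: [0.0, 0.976, 0.006, 0.218]
force: [-5.9, -2.9, 9.1]
gripper_width: 0.05
t 10.55 pos [ 0.4898 -0.0442  0.0675] F [-5.9 -2.9  9.1] w 0.05
turn deg [ 0.14 -0.23  0.11]
shift now-axes [-0.0021 -0.0006  0.0045] target-axes [-0.0021 -0.0006  0.0045]
```

```bash
python3 -m creep '[[[0,-0.001,0],[0,0,0]],[[-0.001,0,0],[0,0,0]],[[-0.001,0,0],[0,0,0]],[[0,0,0],[0,0,0]]]'
python3 -c "
from h import *
RO[1]=-.0435
delta(rest(.0,.0),TM);from station import r;print(TM.T@r.get_obs()['force'])"
```

```text
time_s: 10.95
tool_pos: [0.4896, -0.0436, 0.0676]
tool_rot: [0.001, 0.975, 0.005, 0.22]
force: [5.3, -1.1, 3.3]
gripper_width: 0.0496
t 10.95 pos [ 0.4896 -0.0436  0.0676] F [ 5.3 -1.1  3.3] w 0.0496
turn deg [ 0.2  -0.46  0.04]
shift now-axes [-0.002  -0.0001  0.0046] target-axes [-0.002  -0.0001  0.0047]
[ 6.20595051  1.1779059  -0.75675734]
```

```bash
python3 -m creep '[[[0.0005,0,0.0005],[0,0,0]],[[0,0,0],[0,0,0]],[[0,0,0],[0,0,0]]]'
python3 -m creep '[[[0,0,0],[0,0,0]],[[0,0,0],[0,0,0]],[[0,0,0],[0,0,0]]]' 0.07 
python3 -m creep '[[[0,0,-0.02],[0,0,0]],[[0,0,-0.04],[0,0,0]],[[0,0,-0.05],[0,0,0]],[[0,0,-0.05],[0,0,0]],[[-0.04,0,-0.04],[0,0,0]]]'
python3 -m creep '[[[-0.04,0,0],[0,-8.3,0]],[[-0.04,0,0],[0,-8.3,0]],[[0,-0.04,0],[0,-8.3,0]],[[0,-0.04,0],[0,0,0]],[[0,0,0],[0,0,0]]]'
python3 - <<'E'
from h import *
from station import get_image
np.set_printoptions(linewidth=200)
s=get_image("scene");t=get_image("top");cv2.imwrite("pics/s5r.png",s);cv2.imwrite("pics/t5r.png",t)
g=cv2.cvtColor(t,cv2.COLOR_BGR2GRAY)
for v in (194,200,206,212,217,221): print(v,"sink ",g[v,334:362])
for n,im,(x0,y0,f,w,h) in(("top",t,(300,150,6,100,100)),("scene",s,(270,170,8,60,60))):
    c=cv2.resize(im[y0:y0+h,x0:x0+w],None,fx=f,fy=f,interpolation=cv2.INTER_CUBIC)
    for X in [(45,25,34),(45,-25,34),(-45,-25,34),(-45,25,34),(45,25,0),(45,-25,0),(-45,-25,0),(-45,25,0)]:
        u=proj(n,RO+RM@(np.array(X)/1000));p=((u-[x0,y0]+.5)*f-.5).astype(int)
        cv2.circle(c,tuple(p.tolist()),3,(0,0,255) if X[2] else (0,200,0),-1)
    cv2.imwrite(f"pics/chk5_{n}.png",c)
delta([.5975,.2038,.25],down(0.6))
E
```

```text
time_s: 11.25
tool_pos: [0.4898, -0.0436, 0.0674]
tool_rot: [0.001, 0.976, 0.006, 0.219]
force: [-3.9, -2.3, 11.0]
gripper_width: 0.0498
time_s: 11.55
tool_pos: [0.487, -0.042, 0.0642]
tool_rot: [-0.001, 0.976, 0.006, 0.217]
force: [0.4, 0.6, -0.1]
gripper_width: 0.0687
time_s: 12.05
tool_pos: [0.3824, -0.044, 0.2298]
tool_rot: [0.001, 0.975, 0.007, 0.22]
force: [0.7, -0.2, 1.8]
gripper_width: 0.0699
time_s: 12.55
tool_pos: [0.3056, 0.0338, 0.1951]
tool_rot: [-0.002, 1.0, 0.01, 0.01]
force: [-0.3, -0.3, -0.2]
gripper_width: 0.0699
194 sink  [171 173 162 144 198 220 184 227 188 180 218 151 185 219 170 224 208 180 222 165 165 174 173 173 172 173 169 175]
200 sink  [172 171 166 164 211 225 212 233 232 233 230 229 223 226 217 232 228 215 228 212 212 170 175 172 170 171 169 172]
206 sink  [173 176 176 190 222 232 234 232 230 222 225 209 222 225 216 231 223 200 224 216 222 174 174 174 176 173 176 174]
212 sink  [177 173 174 197 232 233 225 210 228 223 230 224 214 230 225 232 221 201 231 227 196 177 173 172 172 169 172 171]
217 sink  [175 176 176 187 217 229 221 221 233 232 233 226 221 227 215 232 222 195 229 225 201 188 176 176 173 174 173 173]
221 sink  [179 177 177 189 205 182 177 209 170 187 196 171 173 189 200 223 169 169 197 183 187 187 177 178 173 174 175 179]
t 12.65 pos [0.306  0.0309 0.1955] F [ 0.5 -0.2  0.4] w 0.07
turn deg [-0.15 -1.21  0.18]
shift now-axes [ 0.2949 -0.1691 -0.0478] target-axes [ 0.2933 -0.1698 -0.0545]
```

View pics/chk5_top.png

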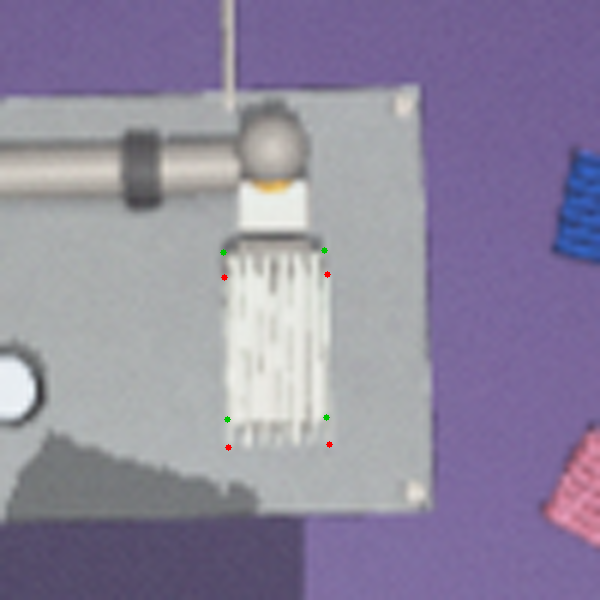

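View pics/chk5_scene.png

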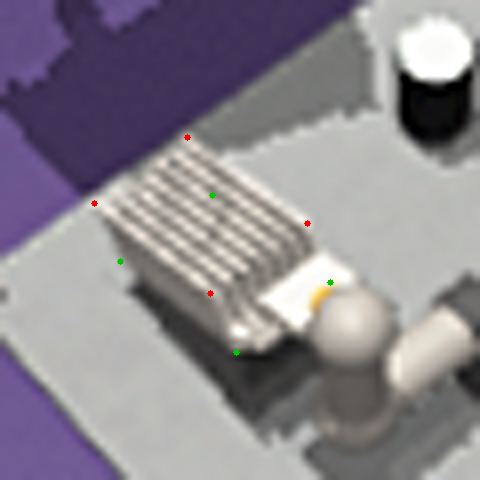

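The sink is now centred: edges 337.2/354.5 against the ideal 337.3/354.3. It is flat, against the lip (6 N contact felt) and released. Next, the handle.

```bash
python3 -m creep '[[[0.02,0,-0.03],[0,-1.2,0]],[[0.045,-0.024,-0.03],[0,0,0]],[[0.045,-0.027,0],[0,0,0]],[[0.045,-0.027,0],[0,0,0]],[[0.045,-0.03,0],[0,0,0]]]'
python3 -m creep '[[[0.045,-0.03,0],[0,0,0]],[[0.045,-0.03,0],[0,0,0]],[[0,0,0],[0,0,0]],[[0,0,0],[0,0,0]]]' 0.07 40
python3 - <<'E'
from h import *
from station import get_image
delta([.5975,.205,.148],down(0.6))
im=get_image("scene");cv2.imwrite("pics/s6.png",cv2.resize(im[100:220,320:440],None,fx=5,fy=5,interpolation=cv2.INTER_CUBIC))
im=get_image("top");cv2.imwrite("pics/t6.png",cv2.resize(im[110:220,200:320],None,fx=5,fy=5,interpolation=cv2.INTER_CUBIC))
E
```

```text
time_s: 13.15
tool_pos: [0.4922, 0.1306, 0.2525]
tool_rot: [-0.001, 1.0, 0.004, 0.001]
force: [0.6, -0.4, 0.5]
gripper_width: 0.0699
time_s: 13.55
tool_pos: [0.5731, 0.186, 0.2515]
tool_rot: [-0.001, 1.0, 0.004, -0.0]
force: [-0.1, -0.5, -0.6]
gripper_width: 0.0701
t 13.55 pos [0.5731 0.186  0.2515] F [-0.1 -0.5 -0.6] w 0.0701
turn deg [-0.1   0.05 -0.12]
shift now-axes [ 0.0246 -0.0186  0.1035] target-axes [ 0.0246 -0.0188  0.1035]
```

View pics/s6.png

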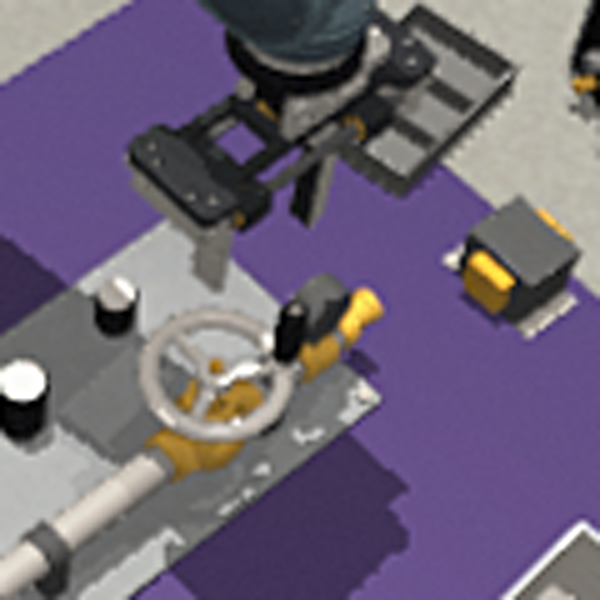

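View pics/t6.png

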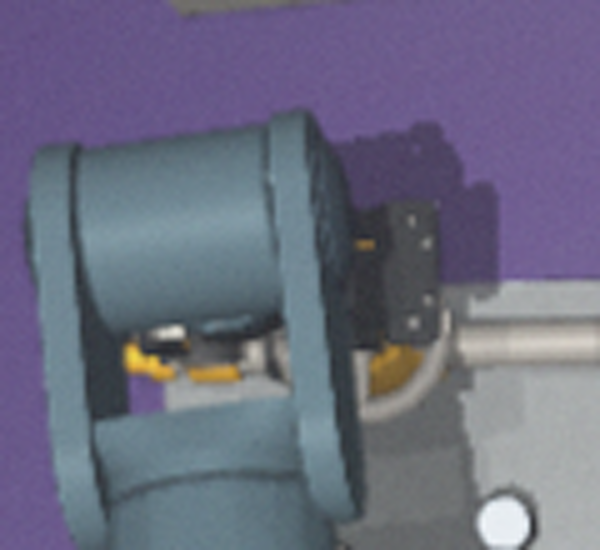

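Run:
```python
from h import *
print(proj("scene",[.5731,.186,.2515]), "finger mid px",(320+261/5,100+253/5))
print(proj("scene",[.5975,.205,.195]),"handle top px",(320+293/5,100+308/5))
```

```text
[370.88557419 148.80701789] finger mid px (372.2, 150.6)
[378.55624974 161.08908377] handle top px (378.6, 161.6)
```

```bash
python3 -m creep '[[[0.0245,-0.0187,0],[0,0,0]],[[0,0,0.035],[0,0,0]],[[0,0,0.035],[0,0,0]],[[0,0,0.033],[0,0,0]],[[0,0,0],[0,0,0]]]'
python3 -m creep '[[[0,0,0],[0,0,0]],[[0,0,0],[0,0,0]]]'
python3 - <<'E'
from h import *
from station import get_image
delta([.5975,.205,.148],down(0.6))
im=get_image("scene");cv2.imwrite("pics/s7.png",cv2.resize(im[110:210,340:420],None,fx=6,fy=6,interpolation=cv2.INTER_CUBIC))
E
```

```text
time_s: 14.15
tool_pos: [0.5933, 0.205, 0.1458]
tool_rot: [-0.001, 1.0, 0.004, -0.003]
force: [-0.9, -0.6, -0.6]
gripper_width: 0.0699
time_s: 14.35
tool_pos: [0.5987, 0.2066, 0.1533]
tool_rot: [-0.002, 1.0, 0.005, 0.003]
force: [-0.7, 0.0, 0.6]
gripper_width: 0.0704
t 14.35 pos [0.5987 0.2066 0.1533] F [-0.7  0.   0.6] w 0.0704
turn deg [-0.18 -0.38 -0.05]
shift now-axes [-0.0013  0.0016  0.0053] target-axes [-0.0012  0.0016  0.0053]
```

View pics/s7.png

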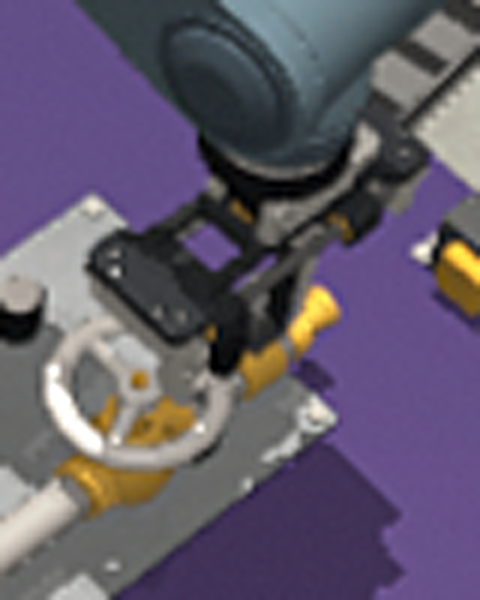

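The handle (crop 230,335) stands between the two fingers. Grip it at 45 N.

```bash
python3 -m creep '[[[0,0,0.003],[0,0,0]],[[0,0,0],[0,0,0]],[[0,0,0],[0,0,0]],[[0,0,0],[0,0,0]],[[0,0,0],[0,0,0]]]' 0.005 45
python3 -m creep '[[[0,0,0],[0,0,0]],[[0,0,0],[0,0,0]]]'
python3 - <<'E'
from h import *
from station import get_image,r
delta([.5975,.205,.148],down(0.6))
print(r.get_obs()["moment"])
im=get_image("scene");cv2.imwrite("pics/s8.png",cv2.resize(im[130:200,350:410],None,fx=8,fy=8,interpolation=cv2.INTER_CUBIC))
E
```

```text
time_s: 14.9
tool_pos: [0.5973, 0.207, 0.1469]
tool_rot: [-0.001, 1.0, 0.005, 0.001]
force: [0.8, -0.5, -0.1]
gripper_width: 0.0333
time_s: 15.1
tool_pos: [0.5971, 0.2064, 0.1468]
tool_rot: [-0.001, 1.0, 0.005, 0.001]
force: [-0.6, -1.9, 1.3]
gripper_width: 0.0193
t 15.1 pos [0.5971 0.2064 0.1468] F [-0.6 -1.9  1.3] w 0.0193
turn deg [-0.07 -0.06  0.  ]
shift now-axes [ 0.0003  0.0014 -0.0012] target-axes [ 0.0003  0.0014 -0.0012]
[-0.37067176  0.11458282 -0.03321112]
```

View pics/s8.png

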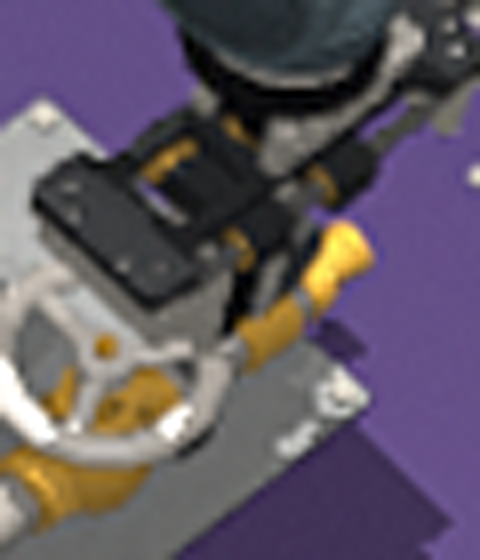

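Gripped at 19.3 mm, against the 20 mm handle. The tool axes lie along the station axes (yaw 0.6°), so arc rows follow directly. Now turn clockwise, starting with 60°.

```bash
python3 -m creep '[[[0.0093,0.0072,0],[0,0,0]],[[0.0072,0.0093,0],[0,0,0]],[[0.0045,0.0109,0],[0,0,0]],[[0.0015,0.0116,0],[0,0,0]],[[0,0,0],[0,0,0]]]'
python3 -m creep '[[[0,0,0],[0,0,0]],[[0,0,0],[0,0,0]]]'
cat >> h.py <<'E'
HUB=np.array([.5755,.167])
def hand():
    from station import r
    o=r.get_obs();d=o["tool_pos"][:2]-HUB;a=np.degrees(np.arctan2(d[1],d[0]))-.6
    c,s=np.cos(np.radians(a+.6)),np.sin(np.radians(a+.6));f=o["force"][:2]
    print("t",round(o["time_s"],2),"r mm",(1000*np.hypot(*d)).round(1),"phi",a.round(1),"pos",o["tool_pos"].round(4),"Frad",(f@[c,s]).round(1),"Ftan(ccw)",(f@[-s,c]).round(1),"Fz",o["force"][2].round(1),"w",o["gripper_width"].round(4), "rz", np.degrees((R.from_matrix(down(.6)).inv()*rot(o)).as_rotvec()).round(1))
E
python3 -c "
from h import *
hand()"
```

```text
time_s: 15.65
tool_pos: [0.619, 0.1667, 0.1467]
tool_rot: [-0.001, 1.0, 0.005, -0.002]
force: [-8.5, -1.4, 5.2]
gripper_width: 0.0197
time_s: 15.85
tool_pos: [0.619, 0.1672, 0.1467]
tool_rot: [-0.001, 1.0, 0.005, -0.002]
force: [-8.4, -1.9, 4.9]
gripper_width: 0.0196Traceback (most recent call last):
  File "<string>", line 3, in <module>
    hand()
    ~~~~^^
  File "h.py", line 34, in hand
    print("t",round(o["time_s"],2),"r mm",(1000*np.hypot(*d)).round(1),"phi",a.round(1),"pos",o["tool_pos"].round(4),"Frad",(f@[c,s]).round(1),"Ftan(ccw)",(f@[-s,c]).round(1),"Fz",o["force"][2].round(1),"w",o["gripper_width"].round(4), "rz", np.degrees((R.from_matrix(down(.6)).inv()*rot(o)).as_rotvec()).round(1))
                                                                                                                                                                                                               ^^^^^^^^^^^^^^^^^^^^^^^^
AttributeError: 'float' object has no attribute 'round'
```

```bash
sed -i 's/o\["gripper_width"\].round(4)/round(o["gripper_width"],4)/' h.py
python3 -m creep '[[[-0.003,0.0117,0],[0,0,0]],[[-0.0045,0.0109,0],[0,0,0]],[[-0.0072,0.0093,0],[0,0,0]],[[-0.0093,0.0072,0],[0,0,0]],[[-0.0109,0.0045,0],[0,0,0]]]'
python3 -c "
from h import *
hand()"
python3 -m creep '[[[-0.0117,0.0015,0],[0,0,0]],[[0,0,0],[0,0,0]]]'
python3 -c "
from h import *
hand()"
```

```text
time_s: 16.35
tool_pos: [0.5856, 0.1243, 0.1467]
tool_rot: [-0.003, 1.0, 0.005, 0.001]
force: [0.6, 9.5, 0.1]
gripper_width: 0.0192
t 16.35 r mm 43.9 phi -77.2 pos [0.5856 0.1243 0.1467] Frad -9.2 Ftan(ccw) 2.7 Fz 0.1 w 0.0192 rz [0.3 0.2 0.1]
time_s: 16.55
tool_pos: [0.573, 0.1228, 0.1467]
tool_rot: [-0.002, 1.0, 0.005, 0.001]
force: [-2.1, 5.5, 0.1]
gripper_width: 0.0192
t 16.55 r mm 44.3 phi -93.9 pos [0.573  0.1228 0.1467] Frad -5.4 Ftan(ccw) -2.4 Fz 0.1 w 0.0192 rz [0.3 0.1 0.1]
```

The wheel follows. Continue clockwise with a 1 mm correction.

```bash
python3 -m creep '[[[-0.0107,-0.0025,0],[0,0,0]],[[-0.0109,-0.0045,0],[0,0,0]],[[-0.0093,-0.0072,0],[0,0,0]],[[-0.0072,-0.0093,0],[0,0,0]],[[-0.0045,-0.0109,0],[0,0,0]]]'
python3 -c "
from h import *
hand()"
python3 -m creep '[[[-0.0015,-0.0117,0],[0,0,0]],[[0,0,0],[0,0,0]]]'
python3 -c "
from h import *
hand()"
```

```text
time_s: 17.05
tool_pos: [0.5303, 0.1567, 0.1468]
tool_rot: [-0.001, 1.0, 0.005, 0.001]
force: [3.6, -2.5, -2.1]
gripper_width: 0.0196
t 17.05 r mm 46.3 phi -167.8 pos [0.5303 0.1567 0.1468] Frad -2.9 Ftan(ccw) 3.2 Fz -2.1 w 0.0196 rz [0.1 0.1 0. ]
time_s: 17.25
tool_pos: [0.529, 0.1703, 0.1468]
tool_rot: [-0.002, 1.0, 0.006, 0.001]
force: [-0.3, 1.2, 1.3]
gripper_width: 0.0196
t 17.25 r mm 46.6 phi 175.3 pos [0.529  0.1703 0.1468] Frad 0.4 Ftan(ccw) -1.2 Fz 1.3 w 0.0196 rz [ 0.2  0.1 -0.1]
```

```bash
python3 -m creep '[[[0.0015,-0.0117,0],[0,0,0]],[[0.0045,-0.0109,0],[0,0,0]],[[0.0072,-0.0093,0],[0,0,0]],[[0.0093,-0.0072,0],[0,0,0]],[[0.0109,-0.0045,0],[0,0,0]]]'
python3 -m creep '[[[0.0117,-0.0015,0],[0,0,0]],[[0,0,0],[0,0,0]]]'
python3 -c "
from h import *
HUB[:]=[.5737,.1682]
hand()"
```

```text
time_s: 17.75
tool_pos: [0.5633, 0.2117, 0.1467]
tool_rot: [0.0, 1.0, 0.005, 0.001]
force: [0.0, -10.8, 3.3]
gripper_width: 0.0196
time_s: 17.95
tool_pos: [0.5761, 0.2129, 0.1468]
tool_rot: [0.0, 1.0, 0.005, 0.001]
force: [1.5, -6.8, 0.8]
gripper_width: 0.0195
t 17.95 r mm 44.7 phi 86.3 pos [0.5761 0.2129 0.1468] Frad -6.7 Ftan(ccw) -1.9 Fz 0.8 w 0.0195 rz [-0.   0.1  0. ]
```

```bash
python3 -m creep '[[[0.0117,0.0025,0],[0,0,0]],[[0.0109,0.0045,0],[0,0,0]],[[0.0093,0.0072,0],[0,0,0]],[[0.0072,0.0093,0],[0,0,0]],[[0,0,0],[0,0,0]]]'
python3 -c "
from h import *
HUB[:]=[.5737,.1680]
hand()"
python3 -m creep '[[[0.002,0.0075,0],[0,0,0]],[[0,0,0],[0,0,0]]]'
python3 -c "
from h import *
HUB[:]=[.5737,.1680]
hand()"
```

```text
time_s: 18.45
tool_pos: [0.6133, 0.1898, 0.1467]
tool_rot: [-0.001, 1.0, 0.005, -0.001]
force: [-5.6, -4.8, 4.8]
gripper_width: 0.019
t 18.45 r mm 45.2 phi 28.3 pos [0.6133 0.1898 0.1467] Frad -7.2 Ftan(ccw) -1.6 Fz 4.8 w 0.019 rz [ 0.1 -0.1  0.1]
time_s: 18.65
tool_pos: [0.6162, 0.1834, 0.1468]
tool_rot: [-0.002, 1.0, 0.005, 0.001]
force: [-0.3, -0.2, 2.0]
gripper_width: 0.0194
t 18.65 r mm 45.2 phi 19.3 pos [0.6162 0.1834 0.1468] Frad -0.4 Ftan(ccw) -0.1 Fz 2.0 w 0.0194 rz [0.2 0.1 0. ]
```

Now small steps toward the expected stop at 0°.

```bash
python3 -m creep '[[[0.0015,0.007,0],[0,0,0]],[[0,0.004,0],[0,0,0]],[[0,0,0],[0,0,0]]]'
python3 -c "
from h import *
HUB[:]=[.5737,.1680]
hand()"
python3 -m creep '[[[0,0.003,0],[0,0,0]],[[0,0,0],[0,0,0]]]'
python3 -c "
from h import *
HUB[:]=[.5737,.1680]
hand()"
python3 -m creep '[[[0,0.002,0],[0,0,0]],[[0,0,0],[0,0,0]]]'
python3 -c "
from h import *
HUB[:]=[.5737,.1680]
hand()"
```

```text
time_s: 18.95
tool_pos: [0.6188, 0.1718, 0.1469]
tool_rot: [-0.001, 1.0, 0.005, 0.003]
force: [6.3, 1.2, -2.1]
gripper_width: 0.0192
t 18.95 r mm 45.2 phi 4.2 pos [0.6188 0.1718 0.1469] Frad 6.4 Ftan(ccw) 0.7 Fz -2.1 w 0.0192 rz [0.2 0.3 0. ]
time_s: 19.15
tool_pos: [0.6189, 0.1688, 0.1469]
tool_rot: [-0.001, 1.0, 0.005, 0.003]
force: [7.0, 0.8, -2.0]
gripper_width: 0.0194
t 19.15 r mm 45.2 phi 0.5 pos [0.6189 0.1688 0.1469] Frad 7.0 Ftan(ccw) 0.7 Fz -2.0 w 0.0194 rz [0.2 0.4 0. ]
time_s: 19.35
tool_pos: [0.6189, 0.1684, 0.1469]
tool_rot: [-0.003, 1.0, 0.005, 0.003]
force: [8.1, 6.5, -3.7]
gripper_width: 0.0194
t 19.35 r mm 45.2 phi -0.1 pos [0.6189 0.1684 0.1469] Frad 8.1 Ftan(ccw) 6.5 Fz -3.7 w 0.0194 rz [0.3 0.4 0. ]
```

```bash
python3 -m creep '[[[0.0014,0.0015,0],[0,0,0]],[[0,0,0],[0,0,0]],[[0,0,0],[0,0,0]]]'
python3 -c "
from h import *
HUB[:]=[.5737,.1680]
hand()"
```

```text
time_s: 19.65
tool_pos: [0.619, 0.1684, 0.1468]
tool_rot: [-0.004, 1.0, 0.005, 0.002]
force: [2.6, 10.6, -0.1]
gripper_width: 0.0198
t 19.65 r mm 45.3 phi -0.1 pos [0.619  0.1684 0.1468] Frad 2.7 Ftan(ccw) 10.6 Fz -0.1 w 0.0198 rz [0.4 0.2 0. ]
```

Hard stop confirmed: 10.6 N tangential with no movement at φ=0, TCP (0.619, 0.1684). That is the reference. Now open anticlockwise, turn 1.

```bash
sed -i 's/^HUB=.*/HUB=np.array([.5740,.1679])/' h.py
python3 -m creep '[[[-0.0015,-0.0152,0],[0,0,0]],[[-0.0045,-0.0109,0],[0,0,0]],[[-0.0072,-0.0093,0],[0,0,0]],[[-0.0093,-0.0072,0],[0,0,0]],[[-0.0109,-0.0045,0],[0,0,0]]]'
python3 -m creep '[[[-0.0117,-0.0015,0],[0,0,0]],[[0,0,0],[0,0,0]]]'
python3 -c "
from h import *
hand()"
```

```text
time_s: 20.15
tool_pos: [0.5839, 0.2119, 0.1467]
tool_rot: [0.0, 1.0, 0.006, 0.001]
force: [0.1, -10.4, 1.5]
gripper_width: 0.0192
time_s: 20.35
tool_pos: [0.5712, 0.2129, 0.1467]
tool_rot: [0.001, 1.0, 0.006, 0.0]
force: [-1.9, -7.8, 1.7]
gripper_width: 0.0195
t 20.35 r mm 45.0 phi 93.0 pos [0.5712 0.2129 0.1467] Frad -7.7 Ftan(ccw) 2.4 Fz 1.7 w 0.0195 rz [-0.1  0.  -0. ]
```

```bash
python3 -m creep '[[[-0.0107,0.003,0],[0,0,0]],[[-0.0109,0.0045,0],[0,0,0]],[[-0.0093,0.0072,0],[0,0,0]],[[-0.0072,0.0093,0],[0,0,0]],[[-0.0045,0.0109,0],[0,0,0]]]'
python3 -m creep '[[[-0.0015,0.0117,0],[0,0,0]],[[0,0,0],[0,0,0]]]'
python3 -c "
from h import *
hand()"
```

```text
time_s: 20.85
tool_pos: [0.5302, 0.1786, 0.1468]
tool_rot: [-0.002, 1.0, 0.005, 0.001]
force: [6.9, 1.8, -3.4]
gripper_width: 0.0194
time_s: 21.05
tool_pos: [0.529, 0.1652, 0.1468]
tool_rot: [-0.001, 1.0, 0.004, 0.0]
force: [0.5, -2.0, 1.0]
gripper_width: 0.0192
t 21.05 r mm 45.1 phi -177.2 pos [0.529  0.1652 0.1468] Frad -0.4 Ftan(ccw) 2.0 Fz 1.0 w 0.0192 rz [0.1 0.  0.1]
```

```bash
python3 -m creep '[[[0.0015,0.0112,0],[0,0,0]],[[0.0045,0.0109,0],[0,0,0]],[[0.0072,0.0093,0],[0,0,0]],[[0.0093,0.0072,0],[0,0,0]],[[0.0109,0.0045,0],[0,0,0]]]'
python3 -m creep '[[[0.0117,0.0015,0],[0,0,0]],[[0,0,0],[0,0,0]]]'
python3 -c "
from h import *
hand()"
```

```text
time_s: 21.55
tool_pos: [0.564, 0.1238, 0.1467]
tool_rot: [-0.002, 1.0, 0.005, 0.001]
force: [-0.6, 7.7, 4.1]
gripper_width: 0.0194
time_s: 21.75
tool_pos: [0.5769, 0.1229, 0.1467]
tool_rot: [-0.002, 1.0, 0.005, 0.002]
force: [1.3, 5.5, 3.1]
gripper_width: 0.0193
t 21.75 r mm 45.1 phi -86.9 pos [0.5769 0.1229 0.1467] Frad -5.4 Ftan(ccw) 1.6 Fz 3.1 w 0.0193 rz [0.2 0.2 0. ]
```

```bash
python3 -m creep '[[[0.0107,-0.0025,0],[0,0,0]],[[0.0109,-0.0045,0],[0,0,0]],[[0.0093,-0.0072,0],[0,0,0]],[[0.0072,-0.0093,0],[0,0,0]],[[0.0045,-0.0109,0],[0,0,0]]]'
python3 -m creep '[[[0.0015,-0.0117,0],[0,0,0]],[[0,0,0],[0,0,0]]]'
python3 -c "
from h import *
hand()"
```

```text
time_s: 22.25
tool_pos: [0.6177, 0.1568, 0.1467]
tool_rot: [-0.0, 1.0, 0.005, -0.0]
force: [-7.7, -1.4, 7.1]
gripper_width: 0.0192
time_s: 22.45
tool_pos: [0.619, 0.1699, 0.1467]
tool_rot: [-0.001, 1.0, 0.006, 0.0]
force: [-3.4, 2.1, 5.0]
gripper_width: 0.0195
t 22.45 r mm 45.0 phi 1.9 pos [0.619  0.1699 0.1467] Frad -3.3 Ftan(ccw) 2.2 Fz 5.0 w 0.0195 rz [ 0.1  0.  -0.1]
```

One turn open. Now turn 2.

```bash
python3 -m creep '[[[-0.002,-0.0112,0],[0,0,0]],[[-0.0045,-0.0109,0],[0,0,0]],[[-0.0072,-0.0093,0],[0,0,0]],[[-0.0093,-0.0072,0],[0,0,0]],[[-0.0109,-0.0045,0],[0,0,0]]]'
python3 -m creep '[[[-0.0112,-0.001,0],[0,0,0]],[[0,0,0],[0,0,0]]]'
python3 -c "
from h import *
hand()"
python3 -m creep '[[[-0.0112,0.0022,0],[0,0,0]],[[-0.0109,0.0045,0],[0,0,0]],[[-0.0093,0.0072,0],[0,0,0]],[[-0.0072,0.0093,0],[0,0,0]],[[-0.0045,0.0109,0],[0,0,0]]]'
python3 -m creep '[[[-0.0015,0.0115,0],[0,0,0]],[[0,0,0],[0,0,0]]]'
python3 -c "
from h import *
hand()"
```

```text
time_s: 22.95
tool_pos: [0.5835, 0.212, 0.1468]
tool_rot: [-0.0, 1.0, 0.006, 0.001]
force: [0.9, -8.8, 3.2]
gripper_width: 0.0194
time_s: 23.15
tool_pos: [0.571, 0.2128, 0.1468]
tool_rot: [-0.001, 1.0, 0.006, -0.0]
force: [-2.4, -4.7, 4.1]
gripper_width: 0.0192
t 23.15 r mm 45.0 phi 93.3 pos [0.571  0.2128 0.1468] Frad -4.5 Ftan(ccw) 2.7 Fz 4.1 w 0.0192 rz [ 0.1 -0.  -0. ]
time_s: 23.65
tool_pos: [0.5302, 0.1785, 0.1468]
tool_rot: [-0.002, 1.0, 0.005, 0.002]
force: [9.6, 0.6, -4.4]
gripper_width: 0.0196
time_s: 23.85
tool_pos: [0.529, 0.166, 0.1468]
tool_rot: [-0.002, 1.0, 0.004, 0.002]
force: [5.6, -1.7, -0.7]
gripper_width: 0.0195
t 23.85 r mm 45.1 phi -178.2 pos [0.529  0.166  0.1468] Frad -5.6 Ftan(ccw) 1.9 Fz -0.7 w 0.0195 rz [0.2 0.2 0.1]
```

```bash
python3 -m creep '[[[0.0025,0.0114,0],[0,0,0]],[[0.0045,0.0109,0],[0,0,0]],[[0.0072,0.0093,0],[0,0,0]],[[0.0093,0.0072,0],[0,0,0]],[[0.0109,0.0045,0],[0,0,0]]]'
python3 -m creep '[[[0.0117,0.0015,0],[0,0,0]],[[0,0,0],[0,0,0]]]'
python3 -c "
from h import *
hand()"
python3 -m creep '[[[0.0107,-0.0025,0],[0,0,0]],[[0.0109,-0.0045,0],[0,0,0]],[[0.0093,-0.0072,0],[0,0,0]],[[0.0072,-0.0093,0],[0,0,0]],[[0,0,0],[0,0,0]]]'
python3 -c "
from h import *
hand()"
```

```text
time_s: 24.35
tool_pos: [0.5643, 0.1238, 0.1467]
tool_rot: [-0.002, 1.0, 0.005, 0.001]
force: [-0.6, 9.2, 4.0]
gripper_width: 0.0198
time_s: 24.55
tool_pos: [0.5774, 0.1229, 0.1467]
tool_rot: [-0.002, 1.0, 0.005, 0.002]
force: [2.0, 6.1, 2.6]
gripper_width: 0.0195
t 24.55 r mm 45.1 phi -86.3 pos [0.5774 0.1229 0.1467] Frad -5.9 Ftan(ccw) 2.4 Fz 2.6 w 0.0195 rz [0.3 0.2 0.1]
time_s: 25.05
tool_pos: [0.6139, 0.147, 0.1467]
tool_rot: [-0.001, 1.0, 0.006, 0.0]
force: [-3.3, 3.6, 5.5]
gripper_width: 0.0193
t 25.05 r mm 45.0 phi -28.2 pos [0.6139 0.147  0.1467] Frad -4.6 Ftan(ccw) 1.7 Fz 5.5 w 0.0193 rz [ 0.2  0.  -0. ]
```

```bash
python3 -m creep '[[[0.0035,-0.0105,0],[0,0,0]],[[0.0008,-0.0075,0],[0,0,0]],[[0,0,0],[0,0,0]],[[0,0,0],[0,0,0]]]'
python3 -c "
from h import *
hand()"
```

```text
time_s: 25.45
tool_pos: [0.6188, 0.1646, 0.1469]
tool_rot: [-0.002, 1.0, 0.005, 0.003]
force: [5.9, 2.2, 0.1]
gripper_width: 0.0194
t 25.45 r mm 44.9 phi -4.8 pos [0.6188 0.1646 0.1469] Frad 5.7 Ftan(ccw) 2.6 Fz 0.1 w 0.0194 rz [0.2 0.3 0. ]
```

```bash
python3 -m creep '[[[0.0015,-0.003,0],[0,0,0]],[[0,0,0],[0,0,0]],[[0,0,0],[0,0,0]]]'
python3 -c "
from h import *
hand()"
```

```text
time_s: 25.75
tool_pos: [0.619, 0.1672, 0.1468]
tool_rot: [-0.001, 1.0, 0.005, 0.001]
force: [2.2, -0.7, 3.0]
gripper_width: 0.0193
t 25.75 r mm 45.0 phi -1.5 pos [0.619  0.1672 0.1468] Frad 2.2 Ftan(ccw) -0.7 Fz 3.0 w 0.0193 rz [0.1 0.1 0. ]
```

```bash
python3 -m creep '[[[0.0006,-0.0016,0],[0,0,0]],[[0,0,0],[0,0,0]],[[0,0,0],[0,0,0]]]'
python3 -c "
from h import *
hand()"
```

```text
time_s: 26.05
tool_pos: [0.619, 0.169, 0.1468]
tool_rot: [-0.001, 1.0, 0.005, 0.0]
force: [-1.2, -1.8, 4.3]
gripper_width: 0.0197
t 26.05 r mm 45.0 phi 0.8 pos [0.619  0.169  0.1468] Frad -1.2 Ftan(ccw) -1.8 Fz 4.3 w 0.0197 rz [0.1 0.  0. ]
```

```bash
python3 -m creep '[[[0,0.0008,0],[0,0,0]],[[0,0,0],[0,0,0]],[[0,0,0],[0,0,0]]]'
python3 -c "
from h import *
hand()"
python3 -m creep '[[[0,0,0],[0,0,0]],[[0,0,0],[0,0,0]],[[0,0,0],[0,0,0]]]'
python3 - <<'E'
from h import *
from station import get_image
hand()
for n in("scene","top"): cv2.imwrite(f"pics/{n}9.png",get_image(n))
im=cv2.imread("pics/scene9.png");cv2.imwrite("pics/s9c.png",cv2.resize(im[130:230,270:400],None,fx=6,fy=6,interpolation=cv2.INTER_CUBIC))
hand()
E
```

```text
time_s: 26.35
tool_pos: [0.619, 0.1688, 0.1467]
tool_rot: [-0.002, 1.0, 0.005, 0.0]
force: [-3.3, 2.2, 5.1]
gripper_width: 0.0198
t 26.35 r mm 45.0 phi 0.6 pos [0.619  0.1688 0.1467] Frad -3.3 Ftan(ccw) 2.2 Fz 5.1 w 0.0198 rz [ 0.2  0.  -0. ]
time_s: 26.65
tool_pos: [0.619, 0.1684, 0.1467]
tool_rot: [-0.001, 1.0, 0.005, 0.0]
force: [-4.0, 1.4, 5.2]
gripper_width: 0.0198
t 26.65 r mm 45.0 phi 0.1 pos [0.619  0.1684 0.1467] Frad -4.0 Ftan(ccw) 1.5 Fz 5.2 w 0.0198 rz [0.2 0.  0. ]
t 26.75 r mm 45.0 phi 0.0 pos [0.619  0.1684 0.1467] Frad -4.8 Ftan(ccw) 1.4 Fz 5.3 w 0.0197 rz [0.1 0.  0. ]
```

View pics/s9c.png

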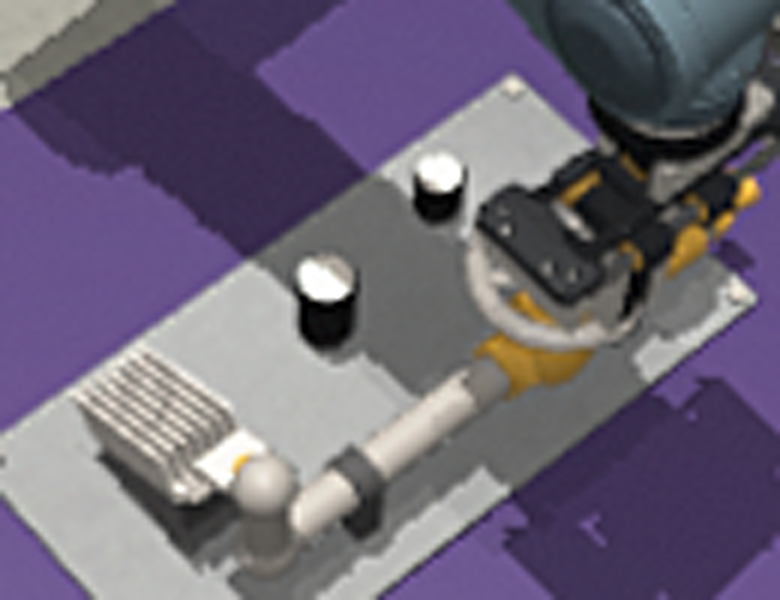

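View pics/top9.png

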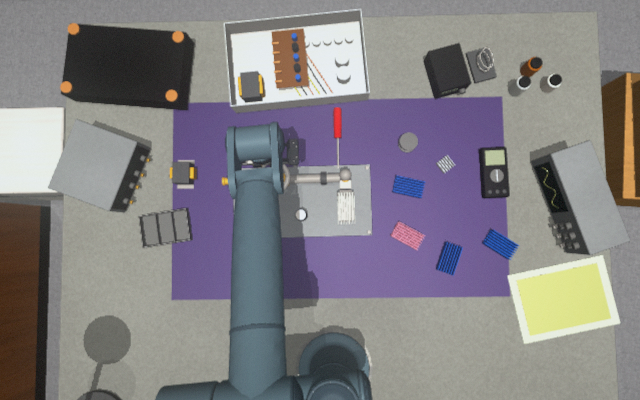

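The sink is still seated (crop 165,425), the bystanders are where they were, and the handle is held at φ≈0 after exactly two turns. One last stillness check, then hand in.

```bash
python3 -m creep '[[[0,0,0],[0,0,0]],[[0,0,0],[0,0,0]],[[0,0,0],[0,0,0]],[[0,0,0],[0,0,0]]]'
python3 -c "
from h import *
from station import job,r
hand()
if abs(r.get_obs()['tool_pos'][1]-.1684)<.0008: print('in',job.hand_in())"
```

```text
time_s: 27.15
tool_pos: [0.619, 0.1684, 0.1467]
tool_rot: [-0.001, 1.0, 0.005, 0.0]
force: [-4.9, 2.7, 5.7]
gripper_width: 0.0195
t 27.15 r mm 45.0 phi 0.0 pos [0.619  0.1684 0.1467] Frad -4.9 Ftan(ccw) 2.8 Fz 5.7 w 0.0195 rz [0.2 0.  0. ]
the job is handed in; nothing more can be done
in None
```

The heat sink is on the rest and released, the valve is open two full turns from its stop, and the gripper still holds the crank handle. I handed the job in at about 27 s of the 72 s allowed.

- **Heat sink:** I laid the aluminium one on the rest, fins up, and pressed it against the lip; the lip's resistance was felt. The first placing was about 2.5 mm off to the -y side, so I regripped and centred it. In the top view its edges were then within 0.3 px (about 1 mm) of the ideal position. Its lower end sat under about 1 mm from the drawn corners, so contact with the lip rests on the felt force.
- **Valve:** I closed it clockwise from about 1.17 turns open. The stop held against 10.6 N without moving. I then opened it anticlockwise, counting two turns back to the same handle position; the last reading was 0.0° from the stop reference and steady.
- **Grip and bystanders:** The handle is held at 19.5 mm finger opening for a 20 mm handle, with about 5 N inward and 3 N tangential force left on the tool. No bystander in view had moved in the last pictures. In the top view the arm hides part of the valve area; the scene view shows both capacitor cans standing there.
- **Disagreement:** The camera and the robot differed by about 2 mm in y. I corrected for this using image-relative measurements and the forces felt.

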